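# Dry-fit a broken fossil leg bone in its gluing cradle

## Robot

A 6-joint arm with a two-finger parallel gripper is mounted at the origin on a cart in front of the work surface, level with it; the furniture and walls round the work are solid. World frame = base frame: x ahead of the robot, y to its left, z up, the work surface at z = 0. Lengths are in m, angles in rad, forces in N, time in s.
With the tool pointing down it reaches from about 0.3 to 1 m from the base axis. Payload 5.1 kg.
Tool frame: the origin (TCP) lies midway between the tips of the shut fingers; the grasp point (between the pads) lies 19 mm behind it; z points along the fingers, y is the direction in which the jaws open and shut (so a half turn about z gives the same grasp; the last joint's range is limited). The gripper opens to 95 mm and grips with 3 to 60 N. Pads are 20 mm wide; open, the fingers measure 119 mm over their backs; the gripper's body (75 mm by 180 mm) begins 59 mm behind the grasp point.
Start: joints at [1.049, 0.124, 1.65, -0, 1.367, -0.083], TCP at [0.276, 0.588, 0.215] pointing down, gripper open.
Joint ranges: [-2.61, 2.61], [-1.02, 2.33], [0.03, 2.71], [-1.35, 4.49], [0.32, 2.68], [-2.91, 2.91]. Speed limits (rad/s): [2.57, 2.57, 3.14, 3.14, 3.14, 3.14].

## Interface

Orientations are given as [roll, pitch, yaw] about the fixed x, y, z axes, in that order (R = Rz(yaw) Ry(pitch) Rx(roll)).
In Python, from plant import ctrl gives the robot as it stands.
- The arm moves only by the tool arm_command, never from a script. Its argument "commands" is one flat list of numbers, 7 for each row, row after row: the shift along the tool's x, y, z in mm, then the turn, a rotation vector about the tool's x, y, z in degrees, then the opening, from 0 (shut) to 1 (fully open). In form: [tx, ty, tz, wx, wy, wz, claw, tx, ty, tz, wx, wy, wz, claw, ...]. A call has 1 to 20 rows; each row is the pose to reach, as a shift and turn from the pose commanded when the call began, along the tool's axes at that moment; what a row does not reach only later rows make up. A row lasts 1/12 s, in which the tool goes at most 41.7 mm and 7.16 degrees, less where a joint would pass 70% of its speed; a pose out of reach is approached as far as the arm can. A call with a gripper value outside its range is refused whole. The fingers move at their own pace and stop on an object; "force" is the grip in N (left out, the last holds). Time passes only in rows, so rows that repeat a pose let the fingers close. It gives the time, the measured TCP pose, the force and the opening at its end, in the units of the state.
- ctrl.read_state(): the state, without advancing time (a new reading comes with each control period).
- ctrl.grab_frame(name): name is "scene" or "top" or "wrist"; returns a dict with "color" (420x560x3 uint8, blue, green, red), "fx", "fy", "cx", "cy" (pixels), "pose" (4x4, takes a point from camera to world coordinates). Camera axes: x right, y down, z forward; pixel columns grow to the right and rows downward; lengths in m; the calibration is good to about 2 mm. The wrist camera is an equidistant fisheye: a pixel r from the principal point sees the ray r / f radians off the axis. A picture is of the moment at which its call begins. There is no depth.
- ctrl.hand_in(): hands the job in, once; it reports no verdict.
Trained networks look in a picture, given as the dict that the camera call returned (one of the last four; its "shot" number tells which), for a name from the list of things; names that differ only in an ending like _2 or _b are one class to them, and where a whole thing is asked for, a point or a joint stands for the part that bears it (a point fixed in the world has none). Each returns a list of dicts, best first, with "p" (0 to 1); they miss things now and then, are a little off and sometimes report something else, mostly with a low value. They report only what shows in the picture. A call takes as long as a camera call.
- ctrl.recognise(name, picture): "box" ([left, top, right, bottom] in pixels, round what is visible of it).
- ctrl.silhouettes(name, picture): "pixels" (420x560 bool, what is visible of it) and "box" ([left, top, right, bottom] in pixels, round what is visible of it).
The state is a dict: "t": time; "joint_positions": joint angles; "qvel": joint speeds; "tau": joint torques, N m; "tool_pos": TCP position; "tool_rot": TCP orientation; "force": force on the tool from outside, world axes, zero at the start; "wrist_torque": the same for the moment, N m; "opening": opening from 0.0 (shut) to 1.0 (fully open).
Only numpy, scipy, OpenCV 4.12 (cv2) and the standard library are available. Lean on these libraries where they do the work, as an engineer would, in place of code of your own. Each camera call takes 0.05 s, during which the arm holds its last target.

## Task

Lay the three pieces of the broken leg bone out in the plywood cradle for gluing: the ball end in the round felted cup rest, the twin-knuckle end in the aluminium fork rest with the tongue standing in its groove, and the plain shaft piece centred on the middle saddles between them, all three bedded level and in line, each broken face turned to its neighbour with only a narrow gap of a few millimetres. Only when all three lie in place, set the steel weight astride the middle of the shaft to hold it down. Do not knock over either of the two small vials.

Things in the scene. Friction and masses are not known exactly. Their poses are not given: they have to be found in the camera images.
- head_piece_mid (a point): Ball-end piece of the stone-grey fossil bone, loose, lying flat: 90 mm long, one end broken flat, the other a single round ball 45 mm wide, 36 mm high; straight part 25 mm wide and high. Point: half-way along, on the axis, 12 mm above the flat underside. y runs along the bone: break 45 mm towards -y, ball centre 29 mm towards +y; z up.
- shaft_piece_mid (a point): Shaft piece of the same bone, loose, lying flat: plain straight bar 72 mm long, 25 mm wide and high, both ends broken flat; it may lie either way round. Point: half-way along, 12 mm above the flat underside. y runs along the bone, z up.
- knuckle_piece_mid (a point): Knuckle-end piece of the same bone, loose, lying flat: 90 mm long, one end broken flat, the other two round lobes (52 mm wide over both, 33 mm high) with a 14 mm groove between, open below; straight part 25 mm wide and high. Point: half-way along, on the axis, 12 mm above the flat underside. y runs along the bone: break 45 mm towards -y, lobes at +15 to +45 mm; z up.
- saddle_weight_knob (a point): Dark steel saddle weight, 0.3 kg, loose, on two legs: bridge 50 (x) by 30 (y) mm, 26 mm high; notch along y in its underside 32 mm wide (37 at the mouth), 9 mm deep; bright round knob on top, 25 mm across, 31 to 49 mm above the feet. Point: centre of the knob, 39 mm above the feet, 30 mm above the notch roof. Seated, the notch roof lies on the shaft's top, y along the bone.
- cradle: Plywood cradle, fixed: board 276 (y) by 82 mm. Origin: centre of its underside. Felted saddles 8 mm thick at y = -56, -26, 26, 56 mm: notch floor 28 mm wide, 30 mm above the origin, 43 mm wide at the top, 43 mm up. Bedded pieces' undersides lie 30 mm above the origin. Shaft's middle goes to y = 0, the end pieces' middles 85 mm either side, breaks inward: 4 mm gaps.
- cup_rest: Round cup rest for the ball, fixed on the cradle's board 112.5 mm from its centre, at either end (compare positions; its own y does not tell): plywood, 80 by 23 mm, green felt floor 18 mm up (level with the saddle floors), two hollowed cheeks 54 mm apart at the floor, 66 mm at the top, 36 mm up. Origin: centre of its underside. The ball goes over it.
- fork_rest: Fork rest for the knuckles, fixed at the cradle's other end, 112.5 mm from its centre: a bare aluminium fork on a plywood block, 80 by 22 mm, floor 18 mm up, two straight cheeks 59 mm apart at the floor, 70 mm at the top, 36 mm up, and in the middle an upright tongue 5 mm wide, 10 mm long, 33 mm up. Origin: centre of its underside, on the board's top.
- vial_b_mid (a point): Small specimen vial with a white cap, upright, 19 mm across, 52 mm tall, loose; not to be knocked over. Point: half-way up.
- vial_a_mid (a point): Small specimen vial with a black cap, upright, 19 mm across, 52 mm tall, loose; not to be knocked over. Point: half-way up.

How it is judged:
On the way, in this order (a step that is already met when the one before it is completed fails the run):
1. all three bone pieces lie bedded in the cradle, each in its own place, the weight not yet on (x of shaft_piece_mid in the frame of cradle between -0.008 and 0.008 m and z of shaft_piece_mid in the frame of cradle between 0.037 and 0.047 m and angle between each of shaft_piece_mid, head_piece_mid, knuckle_piece_mid's own z axis and vertical below 0.12 rad and angle between the y axis of each of shaft_piece_mid, head_piece_mid, knuckle_piece_mid and the y axis of cradle, either way round below 0.12 rad and y of shaft_piece_mid in the frame of cradle between -0.01 and 0.01 m and x of head_piece_mid in the frame of cradle between -0.008 and 0.008 m and z of head_piece_mid in the frame of cradle between 0.037 and 0.047 m and y of cup_rest in the frame of head_piece_mid between 0.0155 and 0.0395 m and distance between each of head_piece_mid, knuckle_piece_mid and shaft_piece_mid below 0.096 m and x of knuckle_piece_mid in the frame of cradle between -0.008 and 0.008 m and z of knuckle_piece_mid in the frame of cradle between 0.037 and 0.047 m and y of fork_rest in the frame of knuckle_piece_mid between 0.0155 and 0.0395 m), for 0.2 s.
2. the weight sits astride the middle of the shaft piece (x of saddle_weight_knob in the frame of shaft_piece_mid between -0.007 and 0.007 m and y of saddle_weight_knob in the frame of shaft_piece_mid between -0.012 and 0.012 m and z of saddle_weight_knob in the frame of shaft_piece_mid between 0.038 and 0.048 m and angle between saddle_weight_knob's own z axis and vertical below 0.15 rad and angle between the y axis of saddle_weight_knob and the y axis of shaft_piece_mid, either way round below 0.2 rad), for 0.2 s.
At the end, for the whole second after the job is handed in: Pieces bedded level (5 mm, 0.12 rad), in line (8 mm); shaft within 10 mm of mid-cradle, ball over the cup, knuckles over the fork (12 mm), faces inward, gaps under 15 mm; weight astride mid-shaft (7 mm across, 12 mm along, upright); all at rest (all of step 1 and all of step 2 and linear speed of each of head_piece, shaft_piece, knuckle_piece, saddle_weight below 0.02 m/s); the robot touches nothing.
It fails at once if one of the two vials is knocked over (angle between any of vial_b_mid, vial_a_mid's own z axis and vertical above 0.6 rad).
It also fails if it takes over 115 s, if anything falls off the work surface, if the arm or the gripper's body presses on something with over 40 N, if the wrist force passes 120 N, or if a joint passes its speed limit or range.

## Working session

There is one attempt and no reset: what is moved stays moved. The work goes in short steps, Python scripts to look and compute and a tool call to move; the robot and the scene stay as the last step left them, time stands still between calls to the robot, and variables do not carry over. Pictures are saved under pics/ and viewed, and the job is handed in when it is done.

Besides the shell and the picture viewer there is one more tool, called after "Request:" as name(argument=value, ...), one argument or row to a line, values as JSON. arm_command: Moves the arm, as the interface text tells. Its arguments: {"type":"object","properties":{"commands":{"type":"array"},"force":{"type":"number"}},"required":["commands"]}

```bash
ls; mkdir -p pics
python3 - <<'E'
from plant import ctrl
import cv2
print(ctrl.read_state())
for n in ["scene","top","wrist"]:
    f=ctrl.grab_frame(n); cv2.imwrite(f"pics/{n}0.png",f["color"]); print(n,f["fx"],f["fy"],f["cx"],f["cy"],f["pose"].round(3).tolist() if hasattr(f["pose"],'round') else f["pose"])
    import pickle; pickle.dump(f,open(f"{n}0.pkl","wb"))
    for k in ["head_piece_mid","shaft_piece_mid","knuckle_piece_mid","saddle_weight_knob","cradle","cup_rest","fork_rest","vial_a_mid"]:
        print(n,k,[(r["p"].__round__(2),[int(b) for b in r["box"]]) for r in ctrl.recognise(k,f)][:3])
E
```

```text
pics
{'t': 0.0, 'joint_positions': array([ 1.04938619e+00,  1.24478413e-01,  1.65162297e+00, -7.67665710e-05,
        1.36748836e+00, -8.25874796e-02]), 'qvel': array([ 4.71642610e-04,  1.21525167e-04,  1.17350451e-04,  2.11353589e-04,
       -1.05862204e-03, -9.47355803e-05]), 'tau': array([ 3.02631845e-03, -4.17605710e+01, -3.59931493e+01,  7.76922726e-02,
        4.91809356e-02, -1.78326054e-04]), 'tool_pos': array([0.27589687, 0.58785604, 0.21343448]), 'tool_rot': array([-3.13959617e+00, -8.98488709e-05,  2.70278549e+00]), 'force': array([-0.16655813, -0.99317643,  0.54854581]), 'wrist_torque': array([-0.01255884,  0.02232876, -0.00292259]), 'opening': 0.9995458985109488}
scene 498.56750450001823 498.56750450001823 278.20859155628773 202.6739760219763 [[0.796, 0.272, -0.54, 1.151], [0.605, -0.388, 0.696, -0.726], [-0.02, -0.88, -0.474, 0.554], [0.0, 0.0, 0.0, 1.0]]
scene head_piece_mid [(0.93, [265, 217, 303, 251])]
scene shaft_piece_mid [(0.67, [300, 211, 326, 223])]
scene knuckle_piece_mid [(0.57, [242, 237, 282, 270])]
scene saddle_weight_knob [(0.54, [320, 183, 341, 203])]
sc
[... 472 characters left out ...]
263, 202])]
top knuckle_piece_mid [(0.66, [325, 166, 354, 210])]
top saddle_weight_knob [(0.55, [200, 177, 230, 202])]
top cradle [(0.79, [194, 226, 318, 265]), (0.73, [243, 169, 265, 199])]
top cup_rest [(0.98, [195, 228, 209, 262])]
top fork_rest [(0.87, [300, 230, 308, 267]), (0.48, [283, 167, 305, 210])]
top vial_a_mid []
wrist 325.19226210127806 325.19226210127806 276.6967865298567 208.6234030664071 [[0.425, 0.871, 0.247, 0.207], [0.905, -0.409, -0.115, 0.622], [0.001, 0.272, -0.962, 0.384], [0.0, 0.0, 0.0, 1.0]]
wrist head_piece_mid []
wrist shaft_piece_mid []
wrist knuckle_piece_mid []
wrist saddle_weight_knob []
wrist cradle []
wrist cup_rest []
wrist fork_rest []
wrist vial_a_mid []
```

Run:
```python
import cv2
a=cv2.imread("pics/top0.png"); cv2.imwrite("pics/top0c.png",cv2.resize(a[140:290,170:380],None,fx=3.8,fy=3.8,interpolation=cv2.INTER_CUBIC))
a=cv2.imread("pics/scene0.png"); cv2.imwrite("pics/scene0c.png",cv2.resize(a[130:290,180:390],None,fx=3.7,fy=3.7,interpolation=cv2.INTER_CUBIC))
```

```text
(no output)
```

View pics/top0.png

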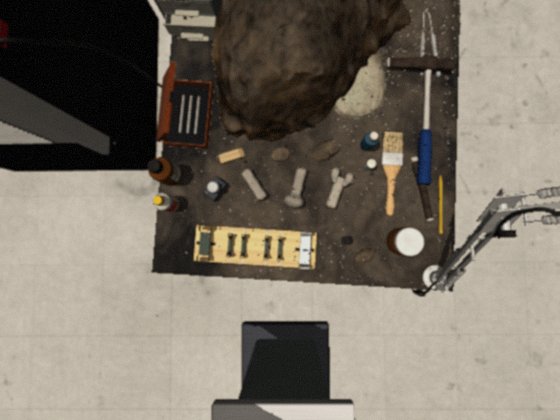

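View pics/top0c.png

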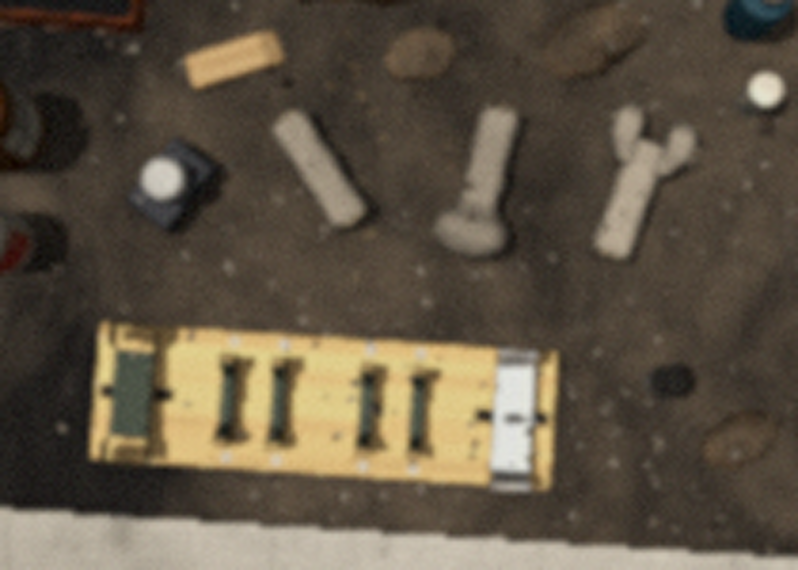

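View pics/scene0c.png

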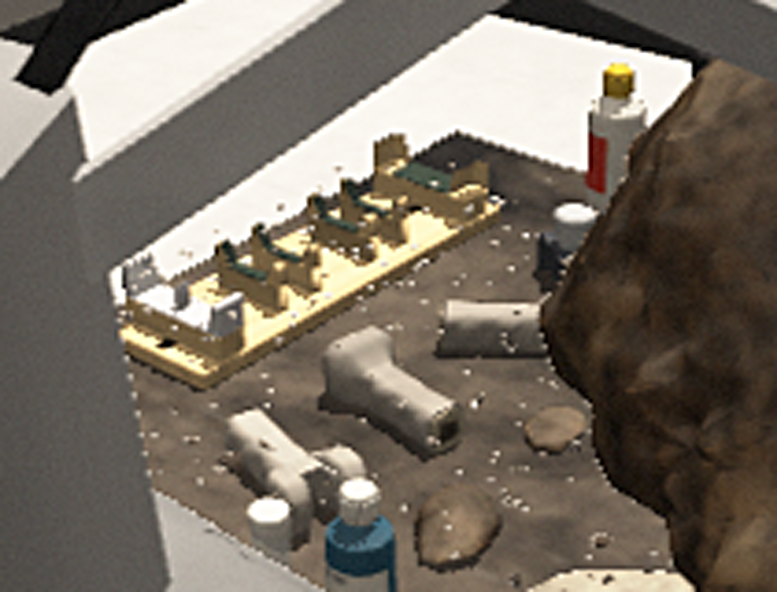

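```bash
cat > h.py <<'E'
import numpy as np, cv2, pickle
from scipy.spatial.transform import Rotation as R
def ray(f,u,v,fish=False):
    x=(np.asarray(u,float)-f["cx"])/f["fx"]; y=(np.asarray(v,float)-f["cy"])/f["fy"]
    if fish:
        r=np.hypot(x,y)+1e-12; d=np.stack([np.sin(r)*x/r,np.sin(r)*y/r,np.cos(r)],-1)
    else: d=np.stack([x,y,np.ones_like(x)],-1)
    return d@np.array(f["pose"])[:3,:3].T
def plane(f,u,v,z,fish=False):
    d=ray(f,u,v,fish); o=np.array(f["pose"])[:3,3]
    return o+d*((z-o[2])/d[...,2])[...,None]
def proj(f,P,fish=False):
    T=np.array(f["pose"]); q=(np.asarray(P,float)-T[:3,3])@T[:3,:3]
    if fish:
        rr=np.hypot(q[...,0],q[...,1]); th=np.arctan2(rr,q[...,2]); k=th/(rr+1e-12)
        x,y=q[...,0]*k,q[...,1]*k
    else: x,y=q[...,0]/q[...,2],q[...,1]/q[...,2]
    return np.stack([f["cx"]+f["fx"]*x,f["cy"]+f["fy"]*y],-1)
E
python3 - <<'E'
from h import *
f=pickle.load(open("top0.pkl","rb"))
c=lambda u,v:(170+u/3.8,140+v/3.8)
for n,p,z in [("cradle TL",(103,322),.012),("TR",(558,350),.012),("BL",(90,460),.012),("BR",(550,490),.012),("cup",(133,392),.03),("fork",(513,420),.03),
 ("shaft a",(292,118),.025),("shaft b",(350,218),.025),("head break",(498,110),.025),("ball",(472,228),.03),("kn break",(613,250),.025),("kn l1",(628,115),.03),("kn l2",(685,132),.03),("knob",(161,178),.045),("vialA",(672,380),.05),("vialB",(767,88),.05),("rock bottom",(360,-10),.05)]:
    print(n,plane(f,*c(*p),z).round(3))
E
```

```text
cradle TL [0.549 0.192 0.012]
TR [ 0.53  -0.082  0.012]
BL [0.466 0.199 0.012]
BR [ 0.447 -0.076  0.012]
cup [0.507 0.17  0.03 ]
fork [ 0.489 -0.054  0.03 ]
shaft a [0.67  0.076 0.025]
shaft b [0.609 0.042 0.025]
head break [ 0.673 -0.047  0.025]
ball [ 0.602 -0.031  0.03 ]
kn break [ 0.589 -0.114  0.025]
kn l1 [ 0.668 -0.124  0.03 ]
kn l2 [ 0.658 -0.158  0.03 ]
knob [0.632 0.151 0.045]
vialA [ 0.512 -0.144  0.05 ]
vialB [ 0.68  -0.202  0.05 ]
rock bottom [0.741 0.034 0.05 ]
```

View pics/wrist0.png

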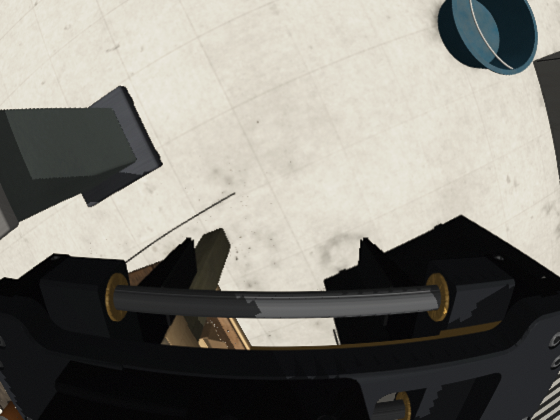

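View pics/scene0.png

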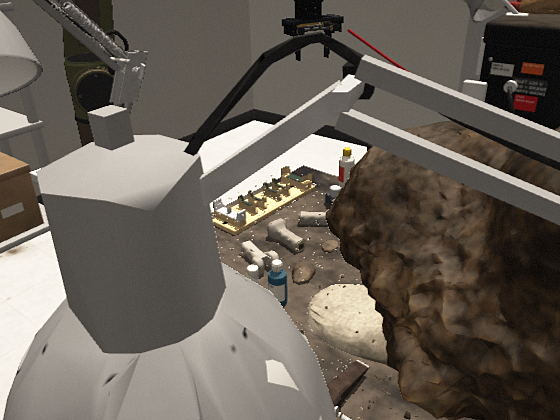

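```bash
cat >> h.py <<'E'
def go(x,y,z,yaw_deg,state):
    """tool-frame shift mm and rotvec deg to reach tool-down pose"""
    R0=R.from_euler('xyz',state["tool_rot"]); R1=R.from_euler('xyz',[np.pi,0,np.radians(yaw_deg)])
    t=R0.inv().apply(np.array([x,y,z])-state["tool_pos"])*1000
    w=(R0.inv()*R1).as_rotvec(degrees=True)
    print("shift",t.round(1),"rot",w.round(1), "cur",state["tool_pos"].round(4),np.degrees(state["tool_rot"]).round(1),"open",round(state["opening"],3),"t",round(state["t"],2))
E
python3 - <<'E'
from h import *; from plant import ctrl
s=ctrl.read_state(); go(.3,.5,.36,155,s); go(.47,.03,.26,0.5,s)
# rock hull
f=pickle.load(open("scene0.pkl","rb")); g=pickle.load(open("top0.pkl","rb"))
o=np.array(f["pose"])[:3,3]
for u,v in [(328,215),(333,180),(350,150),(385,130),(440,122)]:
    d=ray(f,u,v); d/=np.linalg.norm(d)
    for l in [.7,.8,.9,1.0,1.1]:
        p=o+l*d; print((u,v),l,p.round(3),proj(g,p).round(0))
E
```

```text
shift [ -59.1  -69.9 -145.3] rot [-0.  -0.  -0.1] cur [0.2762 0.5884 0.2147] [-180.    -0.   154.9] open 1.0 t 1.35
shift [-412.7 -423.1  -45.3] rot [ -0.    0.  154.4] cur [0.2762 0.5884 0.2147] [-180.    -0.   154.9] open 1.0 t 1.35
(328, 215) 0.7 [ 0.835 -0.207  0.208] [391.  63.]
(328, 215) 0.8 [ 0.79  -0.132  0.158] [347.  98.]
(328, 215) 0.9 [ 0.744 -0.058  0.109] [307. 128.]
(328, 215) 1.0 [0.699 0.016 0.059] [273. 155.]
(328, 215) 1.1 [0.654 0.09  0.01 ] [241. 179.]
(333, 180) 0.7 [ 0.828 -0.184  0.251] [385.  56.]
(333, 180) 0.8 [ 0.781 -0.107  0.208] [337.  92.]
(333, 180) 0.9 [ 0.735 -0.03   0.165] [294. 125.]
(333, 180) 1.0 [0.689 0.048 0.121] [256. 153.]
(333, 180) 1.1 [0.643 0.125 0.078] [221. 179.]
(350, 150) 0.7 [ 0.838 -0.159  0.29 ] [375.  39.]
(350, 150) 0.8 [ 0.793 -0.078  0.252] [323.  76.]
(350, 150) 0.9 [0.748 0.003 0.214] [276. 110.]
(350, 150) 1.0 [0.704 0.084 0.177] [234. 140.]
(350, 150) 1.1 [0.659 0.165 0.139] [196. 167.]
(385, 130) 0.7 [ 0.873 -0.129  0.317] [359.   8.]
(385, 130) 0.8 [ 0.834 -0.044  0.284] [303.  45.]
(385, 130) 0.9 [0.794 0.042 0.25 ] [253.  77.]
(385, 130) 1.0 [0.755 0.127 0.216] [208. 107.]
(385, 130) 1.1 [0.715 0.212 0.182] [166. 134.]
(440, 122) 0.7 [ 0.936 -0.098  0.332] [340. -36.]
(440, 122) 0.8 [ 0.906 -0.009  0.3  ] [281.  -3.]
(440, 122) 0.9 [0.875 0.081 0.269] [229.  27.]
(440, 122) 1.0 [0.845 0.171 0.237] [181.  54.]
(440, 122) 1.1 [0.814 0.261 0.205] [137.  79.]
```

Request:
arm_command(
  commands=[-20,-23,-48,0,0,7,1,-40,-46,-97,0,0,14,1,-59,-70,-145,0,0,21,1,-100,-105,-145,0,0,28,1,-140,-140,-140,0,0,35,1,-180,-178,-130,0,0,42,1,-220,-215,-120,0,0,49,1,-260,-255,-110,0,0,56,1,-300,-295,-100,0,0,63,1,-330,-330,-90,0,0,70,1,-360,-360,-80,0,0,77,1,-390,-390,-70,0,0,84,1,-413,-423,-60,0,0,91,1,-413,-423,-45,0,0,98,1,-413,-423,-45,0,0,105,1,-413,-423,-45,0,0,112,1,-413,-423,-45,0,0,119,1,-413,-423,-45,0,0,126,1,-413,-423,-45,0,0,133,1,-413,-423,-45,0,0,140,1],
)

```text
t: 3.02
tool_pos: [0.4703, 0.0295, 0.2596]
tool_rot: [-3.141, 0.0, 0.252]
force: [-0.6, 0.2, 0.4]
opening: 1.002
```

Run:
```python
from h import *; from plant import ctrl
f=ctrl.grab_frame("wrist"); pickle.dump(f,open("w1.pkl","wb")); cv2.imwrite("pics/w1.png",cv2.resize(f["color"],None,fx=1.42,fy=1.42,interpolation=cv2.INTER_CUBIC))
for k in ["head_piece_mid","shaft_piece_mid","knuckle_piece_mid","saddle_weight_knob","cradle","cup_rest","fork_rest","vial_a_mid"]:
    print(k,[(round(r["p"],2),[int(b) for b in r["box"]]) for r in ctrl.silhouettes(k,f)][:3])
```

```text
head_piece_mid [(0.91, [329, 42, 383, 104]), (0.45, [265, 17, 305, 78]), (0.27, [155, 98, 367, 209])]
shaft_piece_mid [(0.67, [263, 16, 305, 78])]
knuckle_piece_mid [(0.57, [392, 60, 448, 126])]
saddle_weight_knob [(0.67, [193, 15, 241, 57])]
cradle [(0.73, [156, 96, 365, 207])]
cup_rest [(0.81, [153, 91, 190, 157]), (0.5, [195, 17, 238, 54])]
fork_rest [(0.74, [323, 146, 366, 218])]
vial_a_mid [(0.87, [397, 176, 421, 196])]
```

View pics/w1.png

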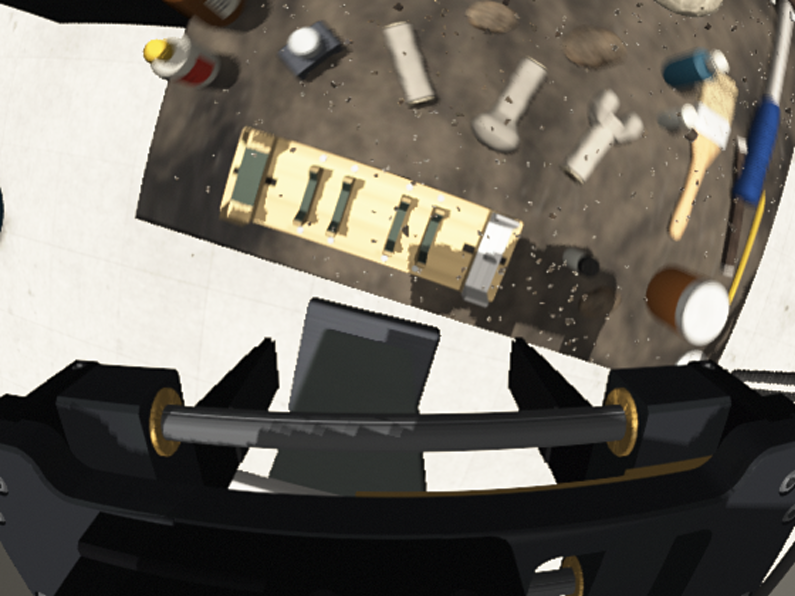

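```bash
cat > fit.py <<'E'
from h import *
from scipy.optimize import minimize
def box(x0,x1,y0,y1,z0,z1):
    return np.array([[x,y,z] for x in (x0,x1) for y in (y0,y1) for z in (z0,z1)],float)
def ell(cx,cy,cz,a,b,c):
    u,v=np.meshgrid(np.linspace(0,2*np.pi,24),np.linspace(-np.pi/2,np.pi/2,11)); u=u.ravel();v=v.ravel()
    return np.stack([cx+a*np.cos(v)*np.cos(u),cy+b*np.cos(v)*np.sin(u),cz+c*np.sin(v)],-1)
# z from piece underside, mm
M={"shaft_piece_mid":[box(-12.5,12.5,-36,36,1,25)],
"head_piece_mid":[box(-12.5,12.5,-45,25,1,25),ell(0,29,18,22.5,16,18)],
"knuckle_piece_mid":[box(-12.5,12.5,-45,18,1,25),ell(16.5,30,16.5,9.5,15,16.5),ell(-16.5,30,16.5,9.5,15,16.5)],
"cradle":[box(-41,41,-138,138,0,12)]+[box(-40,-33,y-11,y+11,12,48) for y in(-112,112)]+[box(33,40,y-11,y+11,12,48) for y in(-112,112)]+[box(a,b,y-4,y+4,12,43) for y in(-56,-26,26,56) for a,b in((-28,-21),(21,28))],
"vial_a_mid":[np.vstack([[9.5*np.cos(t),9.5*np.sin(t),z] for t in np.linspace(0,6.28,24) for z in(0,52)])],
"saddle_weight_knob":[box(-25,25,-15,15,0,26),np.vstack([[12.5*np.cos(t),12.5*np.sin(t),z] for t in np.linspace(0,6.28,24) for z in(31,49)])]}
M["vial_b_mid"]=M["vial_a_mid"]
S=3
def render(f,name,p,z0,fish,shape=(420,560)):
    im=np.zeros((shape[0]*S,shape[1]*S),np.uint8); c,s=np.cos(p[2]),np.sin(p[2])
    for P in M[name]:
        P=P/1000; W=np.stack([p[0]+c*P[:,0]-s*P[:,1],p[1]+s*P[:,0]+c*P[:,1],P[:,2]+z0],-1)
        q=((proj(f,W,fish)+.5)*S*16).astype(np.int32)
        cv2.fillConvexPoly(im,cv2.convexHull(q[:,None]),1,shift=4)
    return im
def fit(f,name,mask,p0,z0=0,fish=True):
    m=cv2.resize(mask.astype(np.float32),None,fx=S,fy=S,interpolation=cv2.INTER_LINEAR)>.5
    def cost(p):
        r=render(f,name,p,z0,fish)>0
        return 1-(r&m).sum()/((r|m).sum()+1)
    best=None
    for d in ([0,0,0],[.006,0,.1],[0,.006,-.1],[-.006,-.004,0]):
        x0=np.array(p0,float)+d
        sim=np.vstack([x0]+[x0+e for e in np.diag([.008,.008,.12])])
        r=minimize(cost,x0,method="Nelder-Mead",options=dict(initial_simplex=sim,xatol=2e-4,fatol=1e-4,maxiter=150))
        if best is None or r.fun<best.fun: best=r
    return best.x,1-best.fun
E
python3 - <<'E'
from fit import *; from plant import ctrl
G={"shaft_piece_mid":(.64,.059,np.radians(-61)),"head_piece_mid":(.63,-.037,np.radians(77)),"knuckle_piece_mid":(.63,-.128,np.radians(-110)),"cradle":(.498,.058,np.radians(-4.6)),"saddle_weight_knob":(.635,.15,.8),"vial_a_mid":(.512,-.144,0)}
for cam in("wrist","top"):
    f=ctrl.grab_frame(cam); pickle.dump(f,open(f"{cam}2.pkl","wb")); ov=f["color"].copy()
    for k,g in G.items():
        rs=ctrl.silhouettes(k,f)
        if not rs: print(cam,k,"none"); continue
        x,i=fit(f,k,rs[0]["pixels"],g,fish=cam=="wrist")
        print(cam,k,round(rs[0]["p"],2),rs[0]["pixels"].sum(),x[:2].round(4),np.degrees(x[2]).round(1),"iou",round(i,3))
        r=cv2.resize(render(f,k,x,0,cam=="wrist"),(560,420),interpolation=cv2.INTER_AREA)
        cs,_=cv2.findContours(r,cv2.RETR_EXTERNAL,cv2.CHAIN_APPROX_NONE); cv2.drawContours(ov,cs,-1,(0,0,255),1)
    o=ov[0:260,100:500] if cam=="wrist" else ov[140:290,170:380]
    cv2.imwrite(f"pics/ov_{cam}.png",cv2.resize(o,None,fx=2,fy=2) if cam=="wrist" else cv2.resize(o,None,fx=3.8,fy=3.8))
E
```

```text
wrist shaft_piece_mid 0.83 1138 [0.6415 0.0627] -59.0 iou 0.866
wrist head_piece_mid 0.72 1480 [ 0.6321 -0.0351] 74.8 iou 0.872
wrist knuckle_piece_mid 0.81 1609 [ 0.6315 -0.1268] -111.5 iou 0.846
wrist cradle 0.67 10056 [0.5027 0.0612] -4.2 iou 0.76
wrist saddle_weight_knob 0.61 1090 [0.6338 0.1516] -38.1 iou 0.918
wrist vial_a_mid 0.53 317 [ 0.513  -0.1398] 1.9 iou 0.833
top shaft_piece_mid 0.84 317 [0.6394 0.0624] -56.1 iou 0.837
top head_piece_mid 0.66 506 [ 0.6306 -0.036 ] 74.5 iou 0.92
top knuckle_piece_mid 0.59 552 [ 0.6302 -0.1274] -111.3 iou 0.85
top cradle 0.6 1725 [0.5219 0.0608] -5.6 iou 0.39
top saddle_weight_knob 0.76 337 [0.6333 0.1516] -37.8 iou 0.938
top vial_a_mid 0.39 73 [ 0.5121 -0.1408] 7.5 iou 0.804
```

View pics/ov_wrist.png

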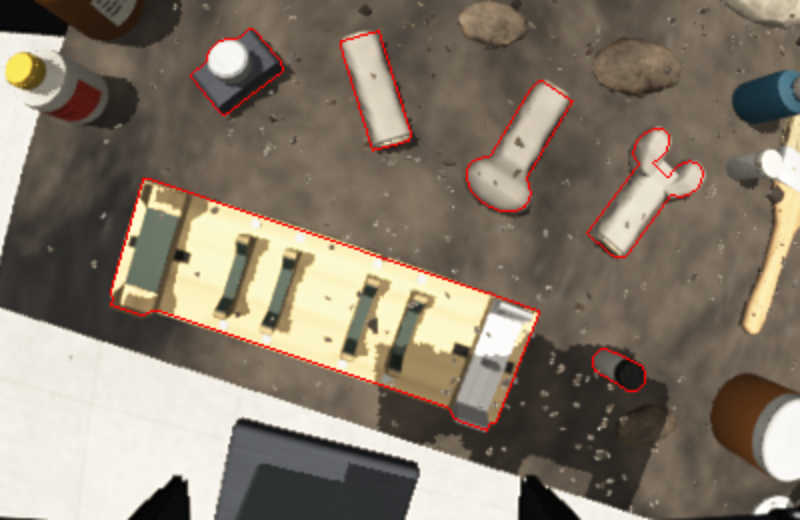

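View pics/ov_top.png

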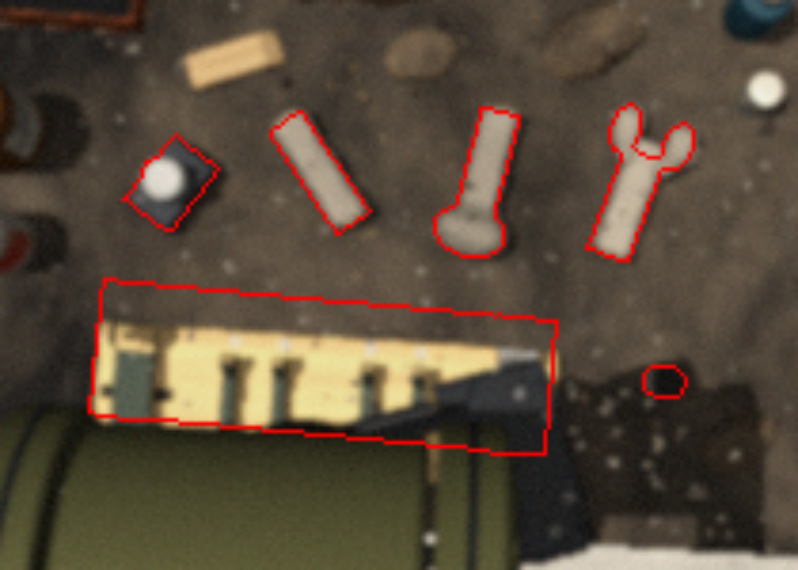

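Run:
```python
from fit import *; from plant import ctrl
f=ctrl.grab_frame("wrist"); rs=ctrl.silhouettes("cradle",f); m=rs[0]["pixels"]
U=m.copy()
for k in("cup_rest","fork_rest"):
    r=ctrl.silhouettes(k,f)[0]; U|=r["pixels"]; 
ov=f["color"].copy(); ov[U]=ov[U]//2+[0,0,120]
x=(.5027,.0612,np.radians(-4.2)); 
def hull(im):
    ys,xs=np.nonzero(im); o=np.zeros(im.shape,np.uint8); cv2.fillConvexPoly(o,cv2.convexHull(np.stack([xs,ys],-1).astype(np.int32)),1); return o>0
H=hull(U); Hs=cv2.resize(H.astype(np.float32),None,fx=S,fy=S,interpolation=cv2.INTER_LINEAR)>.5
def cost(p):
    r=hull(render(f,"cradle",p,0,True)); return 1-(r&Hs).sum()/(r|Hs).sum()
r=minimize(cost,x,method="Nelder-Mead",options=dict(initial_simplex=np.vstack([x]+[np.add(x,e) for e in np.diag([.01,.01,.1])]),xatol=2e-4,fatol=1e-4))
print(r.x,np.degrees(r.x[2]),1-r.fun)
p=r.x;c,s=np.cos(p[2]),np.sin(p[2])
ov=cv2.resize(f["color"][80:230,140:380],None,fx=3.3,fy=3.3,interpolation=cv2.INTER_CUBIC)
ov2=ov.copy()
def draw(P,col,loop=True):
    P=np.array(P)/1000; W=np.stack([p[0]+c*P[:,0]-s*P[:,1],p[1]+s*P[:,0]+c*P[:,1],P[:,2]],-1)
    q=((proj(f,W,True)+.5-[140,80])*3.3).astype(np.int32); cv2.polylines(ov2,[q[:,None]],loop,col,1)
draw([[-41,-138,12],[41,-138,12],[41,138,12],[-41,138,12]],(0,0,255))
for y in(-56,-26,26,56): draw([[-14,y-4,30],[14,y-4,30],[14,y+4,30],[-14,y+4,30]],(255,0,255))
for y in(-112.5,112.5): draw([[-28,y-11,30],[28,y-11,30],[28,y+11,30],[-28,y+11,30]],(255,0,255))
draw([[-2.5,-117.5,45],[2.5,-117.5,45],[2.5,-107.5,45],[-2.5,-107.5,45]],(0,0,255))
cv2.imwrite("pics/cr.png",ov2)
```

```text
[ 0.50091551  0.06105368 -0.06946339] -3.979959046708709 0.960127296040537
```

View pics/cr.png

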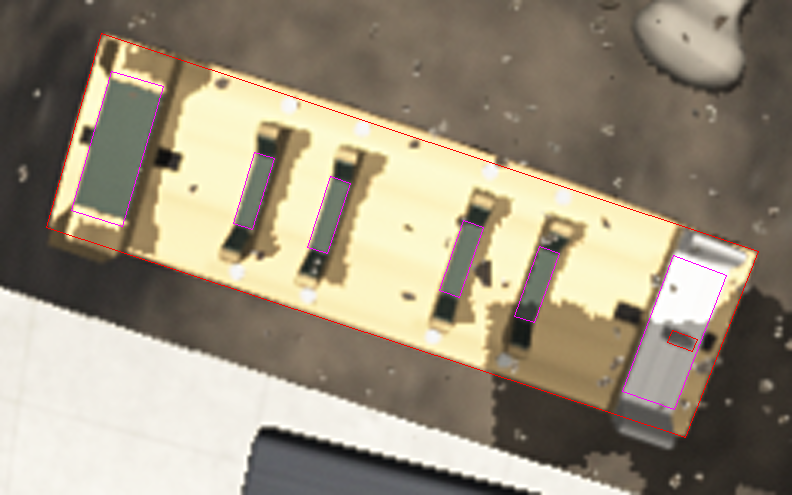

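Run:
```python
from h import *; from plant import ctrl
s=ctrl.read_state(); go(.634,.058,.12,32.5,s); go(.634,.058,.006,32.5,s)
```

```text
shift [165.4  14.9 139.6] rot [  0.    0.  -17.6] cur [0.4703 0.03   0.2596] [180.    0.   14.9] open 0.998 t 4.37
shift [165.4  14.9 253.6] rot [  0.    0.  -17.6] cur [0.4703 0.03   0.2596] [180.    0.   14.9] open 0.998 t 4.37
```

Request:
arm_command(
  commands=[40,4,20,0,0,-6,0.6,80,8,40,0,0,-12,0.6,120,12,70,0,0,-17.6,0.6,150,15,105,0,0,-17.6,0.6,165.4,14.9,140,0,0,-17.6,0.6,165.4,14.9,170,0,0,-17.6,0.6,165.4,14.9,200,0,0,-17.6,0.6],
  force=30,
)

```text
t: 4.95
tool_pos: [0.6347, 0.0583, 0.0564]
tool_rot: [-3.141, 0.001, 0.567]
force: [-0.5, 0.4, 0.1]
opening: 0.614
```

Run:
```python
from h import *; from plant import ctrl
f=ctrl.grab_frame("wrist"); cv2.imwrite("pics/w3.png",f["color"]); f=ctrl.grab_frame("scene"); cv2.imwrite("pics/s3.png",f["color"])
s=ctrl.read_state(); go(.634,.058,.006,32.5,s); print(s["force"])
```

```text
shift [ 5.   3.2 45.7] rot [-0.4  0.7 -0. ] cur [0.6288 0.0581 0.0517] [-179.6    0.7   32.5] open 0.603 t 5.05
[-1.02041579 -0.66593252 -0.98609659]
```

View pics/w3.png

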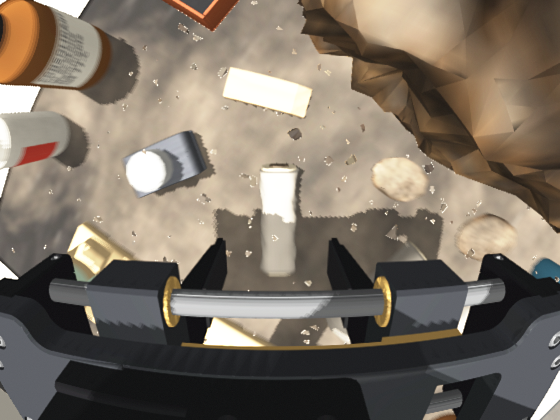

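View pics/s3.png

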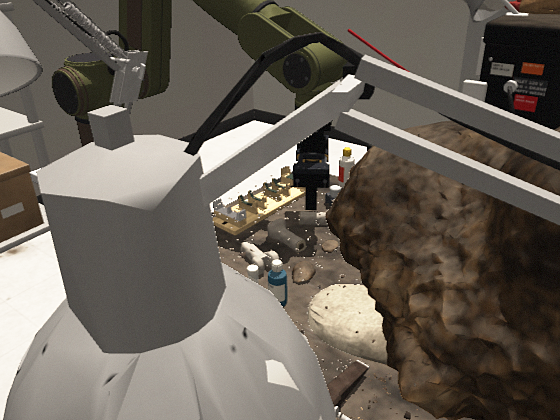

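Request:
arm_command(
  commands=[0,0,20,0,0,0,0.6,0,0,40,0,0,0,0.6,0,0,50,0,0,0,0.6,0,0,54,0,0,0,0.6,0,0,54,0,0,0,0.6,0,0,54,0,0,0,0,0,0,54,0,0,0,0,0,0,54,0,0,0,0,0,0,54,0,0,0,0,0,0,54,0,0,0,0],
  force=30,
)

```text
t: 5.88
tool_pos: [0.6344, 0.058, 0.0064]
tool_rot: [3.141, -0.001, 0.566]
force: [0.3, -0.4, 0.1]
opening: 0.308
```

Run:
```python
from h import *; from plant import ctrl
f=ctrl.grab_frame("wrist"); cv2.imwrite("pics/w4.png",f["color"])
s=ctrl.read_state(); go(.4994,.052,.12,86,s); print(s["force"])
```

```text
shift [-117.   -67.3 -113.9] rot [  0.   -0.  -53.5] cur [0.6343 0.058  0.0062] [180.   -0.   32.5] open 0.264 t 5.93
[ 0.06161901 -1.37723816  0.34003445]
```

View pics/w4.png

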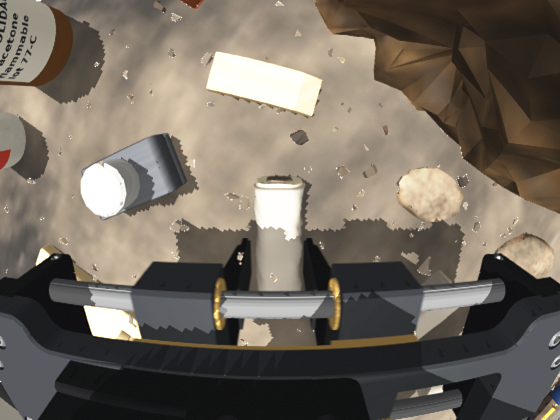

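Request:
arm_command(
  commands=[0,0,0,0,0,0,0,0,0,0,0,0,0,0],
)

```text
t: 6.1
tool_pos: [0.6344, 0.058, 0.0062]
tool_rot: [3.141, -0.0, 0.566]
force: [-1.0, -0.2, 3.8]
opening: 0.255
```

Run:
```python
from h import *; from plant import ctrl
f=ctrl.grab_frame("wrist"); s=ctrl.read_state()
d=np.array([np.cos(np.radians(32.5)),np.sin(np.radians(32.5))])
for v in (178,182,187): print(v,[(plane(f,279,v,z,True)[:2]-s["tool_pos"][:2])@d for z in(.022,.025)])
import sys
for r in ctrl.silhouettes("shaft_piece_mid",f)[:1]: print(r["p"],r["box"])
print(s["opening"])
```

```text
178 [np.float64(0.04882257499252646), np.float64(0.049366864547668185)]
182 [np.float64(0.04686125264646907), np.float64(0.04744374604869127)]
187 [np.float64(0.044396315244307746), np.float64(0.0450268222184775)]
0.63 [250.4, 178.7, 304.7, 292.4]
0.25993749392957927
```

Request:
arm_command(
  commands=[0,0,-25,0,0,0,0,0,0,-60,0,0,0,0,-15,-8,-95,0,0,-7,0,-30,-17,-114,0,0,-14,0,-45,-26,-114,0,0,-21,0,-60,-35,-114,0,0,-28,0,-75,-44,-114,0,0,-35,0,-90,-53,-114,0,0,-42,0,-105,-62,-114,0,0,-49,0,-117.5,-68,-114,0,0,-53.5,0,-117.5,-68,-114,0,0,-53.5,0,-117.5,-68,-114,0,0,-53.5,0],
)

```text
t: 7.2
tool_pos: [0.498, 0.0524, 0.1193]
tool_rot: [3.142, -0.0, 1.498]
force: [0.4, 0.5, -0.1]
opening: 0.26
```

Run:
```python
from h import *; from plant import ctrl
f=ctrl.grab_frame("wrist"); cv2.imwrite("pics/w5.png",f["color"])
s=ctrl.read_state(); go(.4994,.051,.037,86,s); print(s["force"])
f=ctrl.grab_frame("top"); cv2.imwrite("pics/t5.png",cv2.resize(f["color"][140:290,170:380],None,fx=3.8,fy=3.8))
```

```text
shift [-1.3  0.8 82.6] rot [ 0.  -0.  -0.1] cur [0.4987 0.0524 0.1196] [180.   -0.   85.9] open 0.257 t 7.25
[ 0.60467563 -0.06518214 -0.5860828 ]
```

View pics/w5.png

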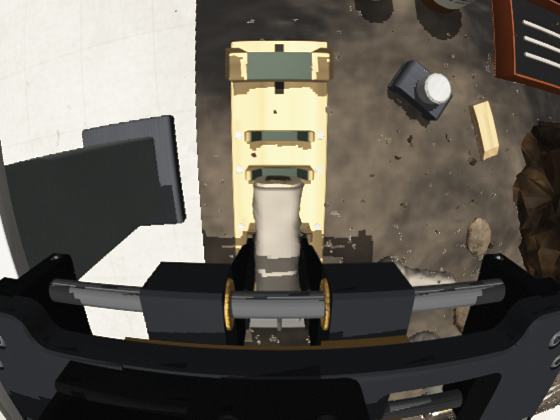

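Run:
```python
from h import *; from plant import ctrl
f=ctrl.grab_frame("wrist")
a=f["color"][30:250,200:360]; cv2.imwrite("pics/w5c.png",cv2.resize(a,None,fx=3.5,fy=2.7,interpolation=cv2.INTER_CUBIC)[:600])
p=(.500,.060,np.radians(-4.1));c,s=np.cos(p[2]),np.sin(p[2]); ov=cv2.resize(f["color"][30:250,200:360],None,fx=2.7,fy=2.7,interpolation=cv2.INTER_CUBIC)
def draw(P,col):
    P=np.array(P)/1000; W=np.stack([p[0]+c*P[:,0]-s*P[:,1],p[1]+s*P[:,0]+c*P[:,1],P[:,2]],-1)
    q=((proj(f,W,True)+.5-[200,30])*2.7).astype(np.int32); cv2.polylines(ov,[q[:,None]],True,col,1)
draw([[-41,20,12],[41,20,12],[41,138,12],[-41,138,12]],(0,0,255))
for y in(26,56): draw([[-14,y-4,30],[14,y-4,30],[14,y+4,30],[-14,y+4,30]],(255,0,255))
for y in(112.5,): draw([[-27,y-11,30],[27,y-11,30],[27,y+11,30],[-27,y+11,30]],(255,0,255))
cv2.imwrite("pics/w5o.png",ov)
```

```text
(no output)
```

View pics/w5o.png

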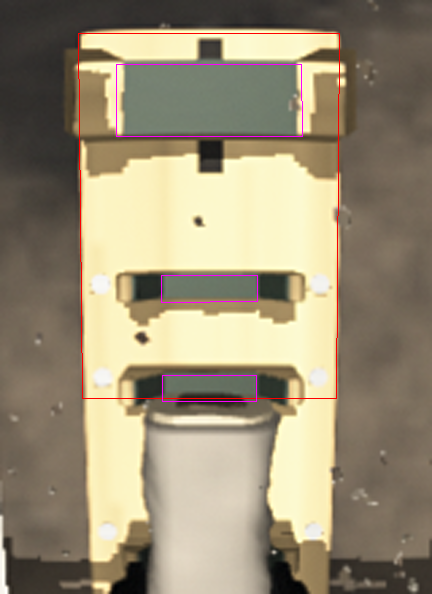

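Request:
arm_command(
  commands=[-1,1,25,0,0,0,0,-1,1,45,0,0,0,0,-1,1,58,0,0,0,0,-1,1,68,0,0,0,0,-1,1,75,0,0,0,0,-1,1,80,0,0,0,0,-1,1,83,0,0,0,0,-1,1,83,0,0,0,0,-1,1,83,0,0,0,0],
)

```text
t: 8.1
tool_pos: [0.4999, 0.0513, 0.0373]
tool_rot: [3.141, -0.0, 1.5]
force: [0.2, -0.7, -1.8]
opening: 0.259
```

Release and lift, then look.

Request:
arm_command(
  commands=[0,0,0.5,0,0,0,0.35,0,0,0.5,0,0,0,0.5,0,0,0.5,0,0,0,0.5,0,0,0.5,0,0,0,0.5,0,0,-20,0,0,0,0.5,0,0,-50,0,0,0,0.5,0,0,-85,0,0,0,0.5,-10,0,-120,0,0,0,0.5,-30,0,-130,0,0,0,0.5,-50,0,-130,0,0,0,0.6,-60,0,-130,0,0,0,0.6,-60,0,-130,0,0,0,0.6],
)

```text
t: 9.1
tool_pos: [0.4949, -0.0099, 0.1667]
tool_rot: [3.141, 0.0, 1.498]
force: [-0.1, -0.6, -0.1]
opening: 0.593
```

```bash
cat > look.py <<'E'
from fit import *; from plant import ctrl
import sys
def cradle_view(names,out,cam="wrist"):
    f=ctrl.grab_frame(cam); fish=cam=="wrist"
    p=(.500,.060,np.radians(-4.1)); ov=f["color"].copy()
    G={"shaft_piece_mid":(p[0],p[1],p[2]),"head_piece_mid":(.5061,.1448,p[2]),"knuckle_piece_mid":(.4939,-.0248,p[2]+np.pi)}
    for k in names:
        rs=ctrl.silhouettes(k,f)
        for r in rs[:2]:
            x,i=fit(f,k,r["pixels"],G[k],z0=.030,fish=fish)
            d=x[:2]-np.array(p[:2]); c,s=np.cos(p[2]),np.sin(p[2])
            print(cam,k,round(r["p"],2),"cradle x,y mm",round((c*d[0]+s*d[1])*1000,1),round((-s*d[0]+c*d[1])*1000,1),"dyaw",round(np.degrees(x[2]-p[2]),1),"iou",round(i,3))
        if rs:
            r=cv2.resize(render(f,k,x,.03,fish),(560,420),interpolation=cv2.INTER_AREA)
    cv2.imwrite(out,ov if fish else cv2.resize(ov[140:290,170:380],None,fx=3.8,fy=3.8)); print(ctrl.read_state()["t"])
    return f
E
python3 - <<'E'
from look import *
cradle_view(["shaft_piece_mid"],"pics/w6.png")
s=ctrl.read_state(); go(.6313,-.0355,.12,164.7,s)
E
```

```text
wrist shaft_piece_mid 0.63 cradle x,y mm 0.5 0.5 dyaw 0.2 iou 0.908
9.2
shift [-17.3 138.5  45.5] rot [ -0.1  -0.1 -78.8] cur [ 0.4945 -0.0084  0.1657] [-179.9   -0.    85.9] open 0.594 t 9.2
```

View pics/w6.png

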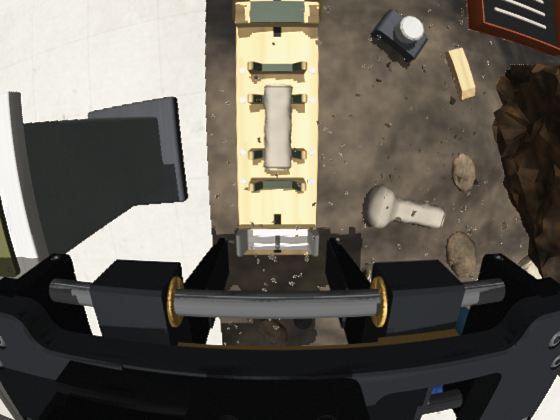

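Run:
```python
from h import *; from plant import ctrl
s=ctrl.read_state(); go(.6361,-.0368,.06,164.7,s)
```

```text
shift [-18.3 143.5 105.5] rot [ -0.1  -0.1 -78.8] cur [ 0.4945 -0.0084  0.1657] [-179.9   -0.    85.9] open 0.594 t 9.2
```

Request:
arm_command(
  commands=[-2,13,0,0,0,-7,0.6,-4,26,0,0,0,-14,0.6,-6,39,0,0,0,-21,0.6,-8,52,0,0,0,-28,0.6,-10,65,5,0,0,-35,0.6,-12,78,15,0,0,-42,0.6,-14,91,30,0,0,-49,0.6,-16,104,45,0,0,-56,0.6,-18,117,60,0,0,-63,0.6,-18,130,75,0,0,-70,0.6,-18.3,140,90,0,0,-77,0.6,-18.3,143.5,105,0,0,-78.8,0.6,-18.3,143.5,105,0,0,-78.8,0.6,-18.3,143.5,105,0,0,-78.8,0.6],
)

```text
t: 10.37
tool_pos: [0.6355, -0.0358, 0.0595]
tool_rot: [-3.141, -0.004, 2.875]
force: [-0.9, -0.6, 0.5]
opening: 0.597
```

Run:
```python
from h import *; from plant import ctrl
f=ctrl.grab_frame("wrist"); cv2.imwrite("pics/w7.png",f["color"])
s=ctrl.read_state(); go(.6361,-.0368,.006,164.7,s)
```

```text
shift [-0.  -0.8 55. ] rot [ 0.  -0.1  0. ] cur [ 0.6364 -0.036   0.061 ] [ 1.800e+02 -1.000e-01  1.647e+02] open 0.603 t 10.42
```

View pics/w7.png

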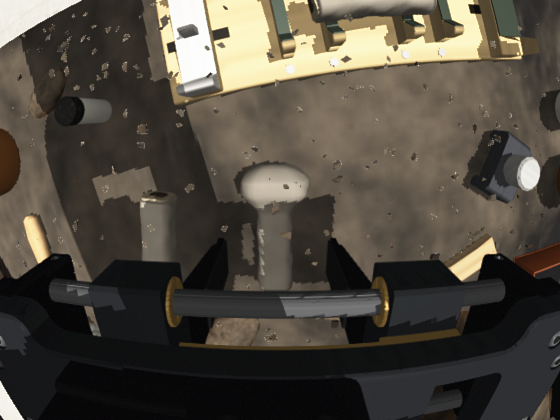

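Request:
arm_command(
  commands=[0,0,20,0,0,0,0.6,0,0,40,0,0,0,0.6,0,0,50,0,0,0,0.6,0,0,54.5,0,0,0,0.6,0,0,54.5,0,0,0,0.6,0,0,54.5,0,0,0,0,0,0,54.5,0,0,0,0,0,0,54.5,0,0,0,0,0,0,54.5,0,0,0,0,0,0,54.5,0,0,0,0,0,0,54.5,0,0,0,0,0,0,54.5,0,0,0,0],
)

```text
t: 11.42
tool_pos: [0.6372, -0.037, 0.0077]
tool_rot: [-3.142, 0.001, 2.875]
force: [-0.7, -0.4, 2.1]
opening: 0.253
```

Run:
```python
from fit import *; from plant import ctrl
f=ctrl.grab_frame("wrist"); cv2.imwrite("pics/w8.png",f["color"])
s=ctrl.read_state(); print(s["opening"])
T=s["tool_pos"]; d=np.array([np.cos(np.radians(164.7)),np.sin(np.radians(164.7))])
r=ctrl.silhouettes("head_piece_mid",f)
for q in r[:1]:
    print(q["p"],q["box"])
    # vary along-axis position, compare top of mask box
    for off in (0,3,5,7,10,13):
        c=T[:2]+d*off/1000; m=render(f,"head_piece_mid",(c[0],c[1],np.radians(74.7)),0,True)
        ys=np.nonzero(m.any(1))[0]; xs=np.nonzero(m.any(0))[0]; print(off,ys[0]/3,xs[0]/3,xs[-1]/3)
```

```text
0.24862553825612532
0.96 [229.4, 172.5, 320.9, 332.0]
0 183.0 232.33333333333334 319.3333333333333
3 177.33333333333334 232.0 319.6666666666667
5 173.33333333333334 232.0 319.6666666666667
7 169.66666666666666 232.0 320.0
10 163.66666666666666 231.66666666666666 320.0
13 157.66666666666666 231.33333333333334 320.3333333333333
```

View pics/w8.png

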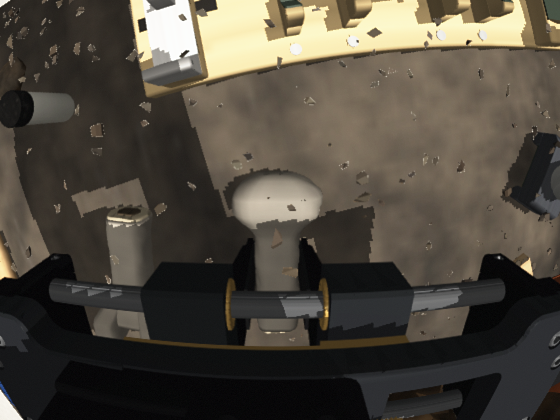

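Run:
```python
from h import *; from plant import ctrl
a=pickle.load(open("w1.pkl","rb")); b=pickle.load(open("top0.pkl","rb")); c=pickle.load(open("scene0.pkl","rb"))
for z in(.05,.1,.15,.2): 
    print(z,plane(a,110,35,z,True)[:2].round(3),plane(b,160,201,z)[:2].round(3),plane(c,347,150,z)[:2].round(3))
s=ctrl.read_state(); go(.5057,.1398,.125,85.9,s)
T=np.array(a["pose"]);
```

```text
0.05 [0.609 0.283] [0.601 0.266] [0.547 0.352]
0.1 [0.601 0.252] [0.596 0.249] [0.607 0.245]
0.15 [0.592 0.221] [0.591 0.232] [0.667 0.138]
0.2 [0.583 0.191] [0.587 0.216] [0.727 0.031]
shift [ 173.4  136.  -117.4] rot [ 0.   0.  78.9] cur [ 0.6373 -0.037   0.0077] [180.    0.  164.8] open 0.248 t 11.52
```

Request:
arm_command(
  commands=[0,0,-25,0,0,0,0,0,0,-60,0,0,0,0,14,11,-95,0,0,7,0,28,22,-118,0,0,14,0,44,34,-118,0,0,21,0,60,47,-118,0,0,28,0,76,60,-118,0,0,35,0,92,72,-118,0,0,42,0,108,85,-118,0,0,49,0,124,97,-118,0,0,56,0,140,110,-118,0,0,63,0,156,122,-118,0,0,70,0,168,132,-118,0,0,77,0,173.4,136,-118,0,0,78.9,0,173.4,136,-118,0,0,78.9,0,173.4,136,-118,0,0,78.9,0],
)

```text
t: 12.85
tool_pos: [0.5051, 0.14, 0.1248]
tool_rot: [-3.141, 0.0, 1.501]
force: [0.3, 0.2, -0.4]
opening: 0.249
```

Run:
```python
from h import *; from plant import ctrl
f=ctrl.grab_frame("wrist"); cv2.imwrite("pics/w9.png",f["color"])
s=ctrl.read_state(); go(.5057,.1398,.038,85.9,s)
```

```text
shift [ 0.2  0.3 87. ] rot [-0.  0.  0.] cur [0.5054 0.1397 0.125 ] [-180.     0.    85.9] open 0.253 t 12.9
```

View pics/w9.png

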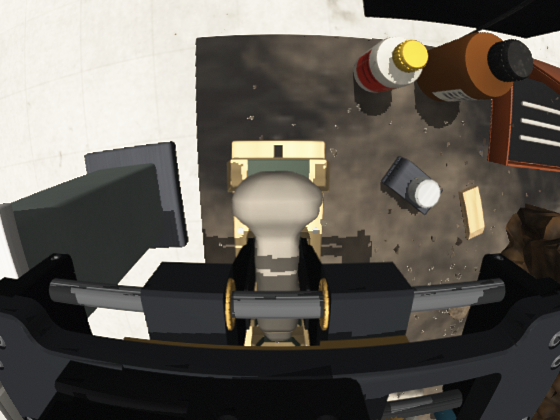

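Request:
arm_command(
  commands=[0,0,25,0,0,0,0,0,0,45,0,0,0,0,0,0,60,0,0,0,0,0,0,70,0,0,0,0,0,0,78,0,0,0,0,0,0,83,0,0,0,0,0,0,86.5,0,0,0,0,0,0,86.5,0,0,0,0,0,0,86.5,0,0,0,0],
)

```text
t: 13.65
tool_pos: [0.5059, 0.1399, 0.0392]
tool_rot: [3.141, -0.0, 1.499]
force: [0.6, 0.8, -0.0]
opening: 0.25
```

Request:
arm_command(
  commands=[0,0,1.5,0,0,0,0.35,0,0,1.5,0,0,0,0.5,0,0,1.5,0,0,0,0.5,0,0,1.5,0,0,0,0.5,0,0,-20,0,0,0,0.5,0,0,-50,0,0,0,0.5,0,0,-85,0,0,0,0.5,-20,0,-120,0,0,0,0.5,-50,0,-130,0,0,0,0.5,-85,0,-130,0,0,0,0.6,-120,0,-130,0,0,0,0.6,-150,0,-130,0,0,0,0.6,-150,0,-130,0,0,0,0.6,-150,0,-130,0,0,0,0.6],
)

```text
t: 14.82
tool_pos: [0.4945, -0.0108, 0.169]
tool_rot: [3.141, -0.0, 1.495]
force: [0.1, 0.7, 0.8]
opening: 0.598
```

Run:
```python
from look import *
cradle_view(["shaft_piece_mid","head_piece_mid"],"pics/w10.png")
s=ctrl.read_state()
# knuckle grasp 5mm toward break; axis -21.4deg ; tool yaw 158.6
d=np.array([np.cos(np.radians(-21.4)),np.sin(np.radians(-21.4))]); g=np.array([.631,-.127])-d*.005; print(g)
go(g[0],g[1],.06,158.6,s)
```

```text
wrist shaft_piece_mid 0.93 cradle x,y mm 0.9 0.9 dyaw 0.0 iou 0.902
wrist shaft_piece_mid 0.45 cradle x,y mm 0.0 0.0 dyaw 0.0 iou 0.0
wrist head_piece_mid 0.79 cradle x,y mm 0.1 85.9 dyaw 0.7 iou 0.936
14.9667
[ 0.62634472 -0.12517562]
shift [-106.6  139.7  108.6] rot [  0.   -0.  -72.7] cur [ 0.4946 -0.0089  0.1687] [-180.    -0.    85.9] open 0.603 t 14.97
```

View pics/w10.png

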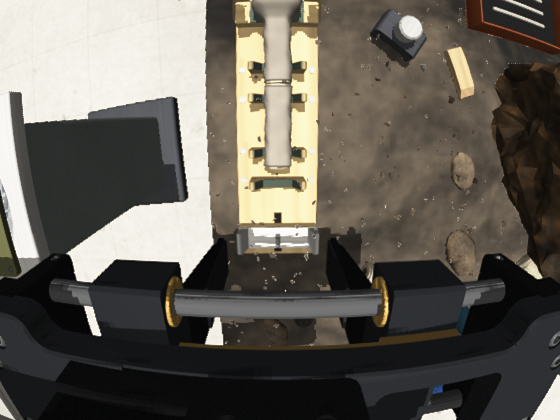

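Request:
arm_command(
  commands=[-9,13,0,0,0,-7,0.6,-18,26,0,0,0,-14,0.6,-28,39,0,0,0,-21,0.6,-38,52,0,0,0,-28,0.6,-48,65,5,0,0,-35,0.6,-58,78,15,0,0,-42,0.6,-68,91,30,0,0,-49,0.6,-78,104,45,0,0,-56,0.6,-88,117,60,0,0,-63,0.6,-98,130,80,0,0,-70,0.6,-106.6,139.7,98,0,0,-72.7,0.6,-106.6,139.7,108,0,0,-72.7,0.6,-106.6,139.7,108,0,0,-72.7,0.6,-106.6,139.7,108,0,0,-72.7,0.6],
)

```text
t: 16.13
tool_pos: [0.6256, -0.1247, 0.0599]
tool_rot: [3.142, -0.002, 2.768]
force: [-0.2, 0.1, 0.5]
opening: 0.598
```

Run:
```python
from h import *; from plant import ctrl
f=ctrl.grab_frame("wrist"); cv2.imwrite("pics/w11.png",f["color"])
s=ctrl.read_state(); go(.6263,-.1252,.0065,158.6,s)
```

```text
shift [-0.1 -0.2 54.6] rot [ 0.  0. -0.] cur [ 0.6263 -0.125   0.0611] [180.    0.  158.6] open 0.599 t 16.18
```

View pics/w11.png

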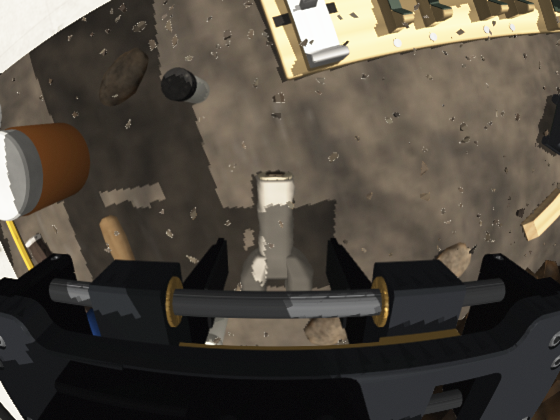

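Run:
```python
from fit import *; from plant import ctrl
f=ctrl.grab_frame("wrist"); s=ctrl.read_state(); T=s["tool_pos"]; d=np.array([np.cos(np.radians(158.6)),np.sin(np.radians(158.6))])
r=ctrl.silhouettes("knuckle_piece_mid",f)[0]; print(r["p"],r["box"])
for off in (0,3,5,7,10):
    c=T[:2]-d*off/1000; m=render(f,"knuckle_piece_mid",(c[0],c[1],np.radians(-111.4)),0,True)
    ys=np.nonzero(m.any(1))[0]; row=np.nonzero(m[220*3])[0]; print(off,ys[0]/3,row[0]/3,row[-1]/3)
w=np.nonzero(r["pixels"][220])[0]; print(w[0],w[-1])
```

```text
0.92 [239.1, 171.8, 309.7, 288.2]
0 165.0 257.3333333333333 294.6666666666667
3 169.0 257.3333333333333 294.6666666666667
5 172.0 257.3333333333333 294.6666666666667
7 174.66666666666666 257.3333333333333 294.6666666666667
10 178.66666666666666 257.3333333333333 294.6666666666667
259 292
```

Request:
arm_command(
  commands=[0,0,20,0,0,0,0.6,0,0,40,0,0,0,0.6,0,0,50,0,0,0,0.6,0,0,54,0,0,0,0.6,0,0,54,0,0,0,0.6,0,0,54,0,0,0,0,0,0,54,0,0,0,0,0,0,54,0,0,0,0,0,0,54,0,0,0,0,0,0,54,0,0,0,0,0,0,54,0,0,0,0,0,0,54,0,0,0,0],
)

```text
t: 17.28
tool_pos: [0.6265, -0.1263, 0.0071]
tool_rot: [3.141, 0.001, 2.767]
force: [-0.4, -0.1, 2.1]
opening: 0.251
```

Run:
```python
from fit import *; from plant import ctrl
f=ctrl.grab_frame("wrist"); cv2.imwrite("pics/w12.png",f["color"]); s=ctrl.read_state(); T=s["tool_pos"]; d=np.array([np.cos(np.radians(158.6)),np.sin(np.radians(158.6))])
r=ctrl.silhouettes("knuckle_piece_mid",f)[0]; print(r["p"],r["box"])
for off in (0,3,5,7,10):
    c=T[:2]-d*off/1000; m=render(f,"knuckle_piece_mid",(c[0],c[1],np.radians(-111.4)),0,True)
    ys=np.nonzero(m.any(1))[0]; print(off,ys[0]/3)
for off in(5,7): 
    y=-.085+off/1000; print(.5-np.sin(np.radians(-4.1))*y, .06+np.cos(np.radians(4.1))*y)
go(.4943,-.0198,.125,85.9,s)
```

```text
0.74 [244.1, 181.8, 306.0, 342.1]
0 177.66666666666666
3 183.0
5 186.66666666666666
7 190.33333333333334
10 195.33333333333334
0.4942802044533851 -0.01979526263447552
0.4944231993420505 -0.017800381068613633
shift [ 161.9   50.7 -117.9] rot [ 0.   0.  72.7] cur [ 0.6265 -0.1262  0.0071] [180.    0.  158.6] open 0.25 t 17.33
```

View pics/w12.png

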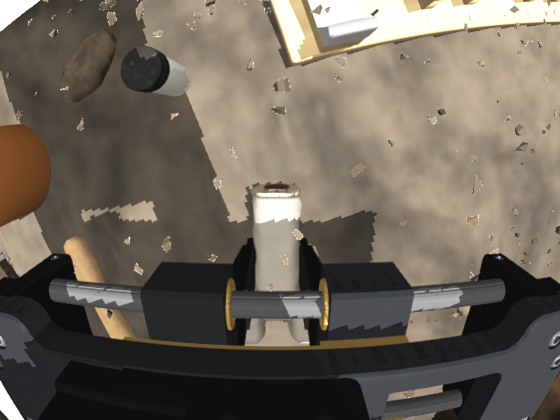

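Request:
arm_command(
  commands=[0,0,-25,0,0,0,0,0,0,-60,0,0,0,0,0,0,-95,0,0,7,0,15,5,-118,0,0,14,0,30,10,-118,0,0,21,0,46,15,-118,0,0,28,0,62,20,-118,0,0,35,0,78,25,-118,0,0,42,0,94,30,-118,0,0,49,0,110,35,-118,0,0,56,0,126,40,-118,0,0,63,0,142,45,-118,0,0,70,0,156,49,-118,0,0,72.7,0,161.9,51,-118,0,0,72.7,0,161.9,51,-118,0,0,72.7,0,161.9,51,-118,0,0,72.7,0],
)

```text
t: 18.72
tool_pos: [0.4943, -0.0196, 0.1246]
tool_rot: [3.141, 0.0, 1.5]
force: [0.8, -0.2, -0.7]
opening: 0.246
```

Run:
```python
from h import *; from plant import ctrl
f=ctrl.grab_frame("wrist"); cv2.imwrite("pics/w13.png",f["color"])
f=ctrl.grab_frame("top"); cv2.imwrite("pics/t13.png",cv2.resize(f["color"][140:290,170:380],None,fx=3.8,fy=3.8))
s=ctrl.read_state(); go(.4942,-.0208,.0385,85.9,s)
```

```text
shift [-0.9 -0.5 86.3] rot [ 0.  0. -0.] cur [ 0.4947 -0.0199  0.1248] [180.    0.   85.9] open 0.251 t 18.82
```

View pics/w13.png

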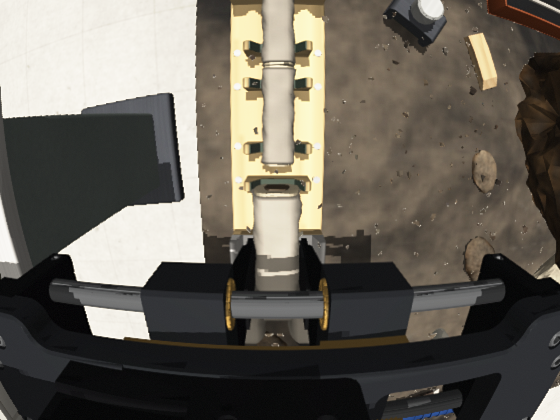

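View pics/t13.png

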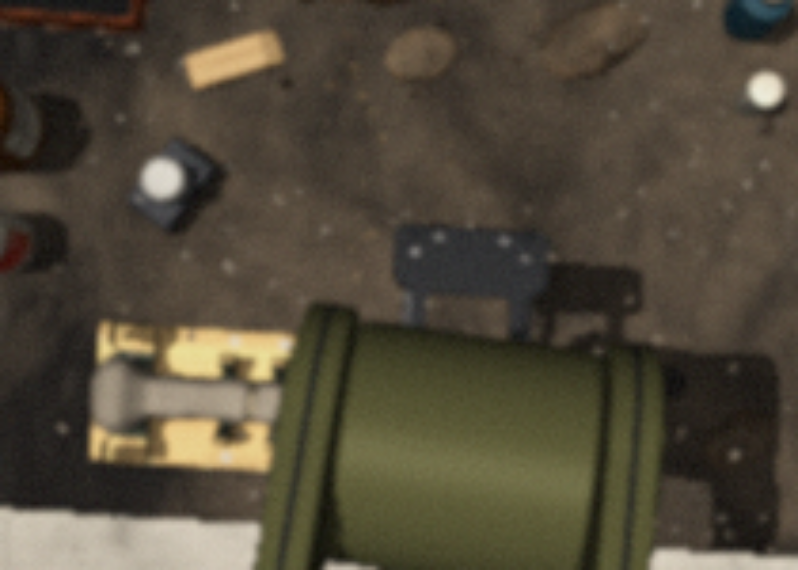

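Request:
arm_command(
  commands=[-1.5,-0.5,25,0,0,0,0,-1.5,-0.5,42,0,0,0,0,-1.5,-0.5,55,0,0,0,0,-1.5,-0.5,65,0,0,0,0,-1.5,-0.5,73,0,0,0,0,-1.5,-0.5,79,0,0,0,0,-1.5,-0.5,83,0,0,0,0,-1.5,-0.5,86,0,0,0,0,-1.5,-0.5,86,0,0,0,0,-1.5,-0.5,86,0,0,0,0],
)

```text
t: 19.65
tool_pos: [0.4942, -0.0206, 0.0393]
tool_rot: [3.14, -0.001, 1.498]
force: [1.0, 2.2, 0.2]
opening: 0.253
```

Run:
```python
from h import *; from plant import ctrl
f=ctrl.grab_frame("wrist"); cv2.imwrite("pics/w14.png",f["color"])
s=ctrl.read_state(); print(s["force"],s["tool_pos"])
```

```text
[ 1.30483178  3.23942324 -1.15227444] [ 0.49418978 -0.02063844  0.03931862]
```

View pics/w14.png

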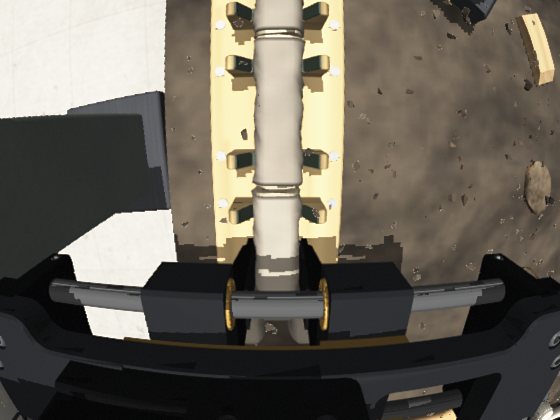

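Request:
arm_command(
  commands=[0,0,1,0,0,0,0.35,0,0,1,0,0,0,0.5,0,0,1,0,0,0,0.5,0,0,1,0,0,0,0.5,0,0,-20,0,0,0,0.5,0,0,-50,0,0,0,0.5,0,0,-85,0,0,0,0.5,-20,0,-120,0,0,0,0.5,-50,0,-130,0,0,0,0.5,-85,0,-130,0,0,0,0.6,-120,0,-130,0,0,0,0.6,-140,0,-130,0,0,0,0.6,-140,0,-130,0,0,0,0.6],
)

```text
t: 20.78
tool_pos: [0.4831, -0.164, 0.1691]
tool_rot: [3.141, 0.002, 1.494]
force: [0.3, 1.4, 0.5]
opening: 0.598
```

Run:
```python
from look import *
cradle_view(["shaft_piece_mid","head_piece_mid","knuckle_piece_mid"],"pics/w15.png")
a=cv2.imread("pics/w15.png")[0:240,190:370]; cv2.imwrite("pics/w15c.png",cv2.resize(a,None,fx=2.5,fy=2.5,interpolation=cv2.INTER_CUBIC))
s=ctrl.read_state(); print(s["tool_pos"])
```

```text
wrist head_piece_mid 0.74 cradle x,y mm 0.0 85.0 dyaw 0.0 iou 0.0
wrist knuckle_piece_mid 0.69 cradle x,y mm 0.1 -82.6 dyaw 180.2 iou 0.889
20.9833
[ 0.48332202 -0.15987547  0.16839895]
```

View pics/w15c.png

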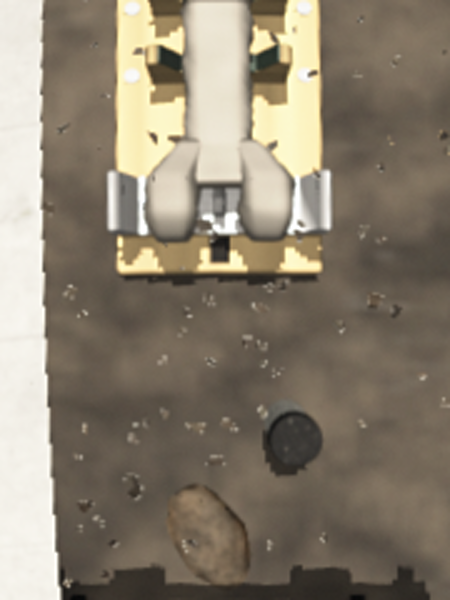

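Run:
```python
from h import *; from plant import ctrl
s=ctrl.read_state(); go(.58,.06,.20,85,s)
a=pickle.load(open("w1.pkl","rb")); b=pickle.load(open("top0.pkl","rb"))
for z in(.05,.1,.15,.2,.25): print(z,"rock edge",plane(b,228,132,z)[:2].round(3),plane(b,218,115,z)[:2].round(3),"amber cap",plane(b,154,166,z)[:2].round(3))
```

```text
shift [226.3  80.7 -31.5] rot [-0.  -0.   0.9] cur [ 0.4833 -0.1599  0.1684] [-180.    -0.    85.9] open 0.603 t 20.98
0.05 rock edge [0.754 0.116] [0.793 0.138] amber cap [0.679 0.28 ]
0.1 rock edge [0.74  0.108] [0.777 0.129] amber cap [0.67  0.263]
0.15 rock edge [0.726 0.1  ] [0.761 0.12 ] amber cap [0.66  0.245]
0.2 rock edge [0.713 0.092] [0.745 0.111] amber cap [0.651 0.228]
0.25 rock edge [0.699 0.085] [0.729 0.102] amber cap [0.642 0.21 ]
```

Run:
```python
from h import *; from plant import ctrl
s=ctrl.read_state(); go(.55,.12,.19,100,s); go(.6335,.1516,.12,100,s)
```

```text
shift [283.9  46.4 -21.5] rot [ -0.   -0.  -14.1] cur [ 0.4833 -0.1599  0.1684] [-180.    -0.    85.9] open 0.603 t 20.98
shift [321.4 127.5  48.5] rot [ -0.   -0.  -14.1] cur [ 0.4833 -0.1599  0.1684] [-180.    -0.    85.9] open 0.603 t 20.98
```

Request:
arm_command(
  commands=[35,6,-10,0,0,-2,0.5,72,12,-20,0,0,-4,0.5,110,18,-22,0,0,-6,0.5,148,24,-22,0,0,-8,0.5,186,30,-22,0,0,-10,0.5,222,36,-22,0,0,-12,0.5,255,42,-22,0,0,-14.1,0.5,284,50,-22,0,0,-14.1,0.5,295,75,-10,0,0,-14.1,0.5,308,102,10,0,0,-14.1,0.5,321.4,127.5,30,0,0,-14.1,0.5,321.4,127.5,48,0,0,-14.1,0.5,321.4,127.5,48,0,0,-14.1,0.5,321.4,127.5,48,0,0,-14.1,0.5],
  force=40,
)

```text
t: 22.15
tool_pos: [0.6321, 0.1519, 0.1189]
tool_rot: [-3.137, -0.0, 1.747]
force: [-0.6, -0.9, 0.5]
opening: 0.499
```

Run:
```python
from fit import *; from plant import ctrl
f=ctrl.grab_frame("wrist"); cv2.imwrite("pics/w16.png",f["color"])
r=ctrl.silhouettes("saddle_weight_knob",f)
for q in r[:2]:
    x,i=fit(f,"saddle_weight_knob",q["pixels"],(.6335,.1516,-.66)); print(q["p"],q["box"],x[:2],np.degrees(x[2]),i)
s=ctrl.read_state(); go(.6335,.1516,.0285,100,s)
f=ctrl.grab_frame("scene"); cv2.imwrite("pics/s16.png",cv2.resize(f["color"][130:290,180:390],None,fx=3.7,fy=3.7))
```

```text
0.97 [246.1, 175.4, 308.7, 242.3] [0.63293819 0.15170972] -38.90697488811418 0.9297828571428571
shift [ 0.2 -0.3 93.5] rot [0.1 0.  0. ] cur [0.6337 0.1514 0.122 ] [179.9   0.  100. ] open 0.497 t 22.25
```

View pics/w16.png

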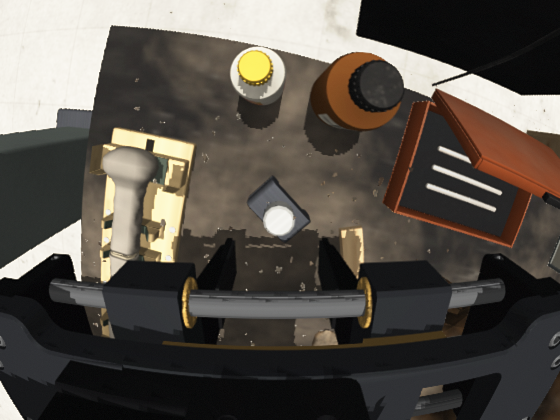

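View pics/s16.png

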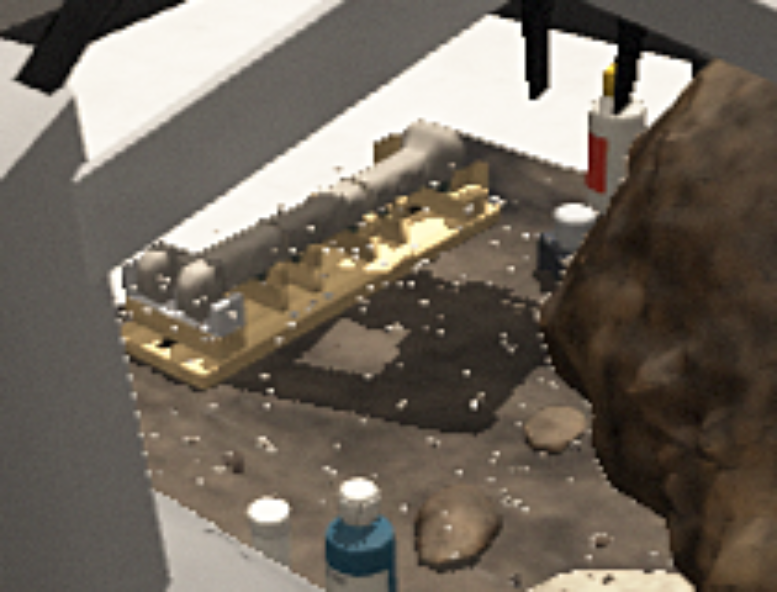

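Run:
```python
from h import *; from plant import ctrl
f=ctrl.grab_frame("wrist"); b=pickle.load(open("top0.pkl","rb"))
for z in(.02,.05,.08,.1,.13,.16): print(z,"lid",plane(f,437,94,z,True)[:2].round(3),plane(b,161,140,z)[:2].round(3),"nearcorner",plane(f,388,205,z,True)[:2].round(3),plane(b,209,146,z)[:2].round(3))
```

```text
0.02 lid [0.758 0.281] [0.745 0.276] nearcorner [0.733 0.172] [0.73  0.164]
0.05 lid [0.742 0.275] [0.737 0.266] nearcorner [0.721 0.178] [0.723 0.158]
0.08 lid [0.727 0.269] [0.73  0.256] nearcorner [0.708 0.184] [0.715 0.152]
0.1 lid [0.717 0.266] [0.725 0.249] nearcorner [0.7   0.188] [0.711 0.148]
0.13 lid [0.702 0.26 ] [0.717 0.239] nearcorner [0.688 0.194] [0.704 0.142]
0.16 lid [0.687 0.254] [0.709 0.229] nearcorner [0.675 0.201] [0.696 0.135]
```

Request:
arm_command(
  commands=[0,0,25,0,0,0,0.5,0,0,50,0,0,0,0.5,0,0,70,0,0,0,0.5,0,0,82,0,0,0,0.5,0,0,89,0,0,0,0.5,0,0,92,0,0,0,0.5,0,0,92,0,0,0,0.5,0,0,92,0,0,0,0,0,0,92,0,0,0,0,0,0,92,0,0,0,0,0,0,92,0,0,0,0,0,0,92,0,0,0,0,0,0,92,0,0,0,0],
  force=40,
)

```text
t: 23.43
tool_pos: [0.6342, 0.1509, 0.0295]
tool_rot: [3.141, 0.0, 1.745]
force: [-0.8, -0.1, 4.1]
opening: 0.252
```

Run:
```python
from fit import *; from plant import ctrl
f=ctrl.grab_frame("wrist"); cv2.imwrite("pics/w17.png",f["color"])
r=ctrl.silhouettes("saddle_weight_knob",f)
for q in r[:1]:
    x,i=fit(f,"saddle_weight_knob",q["pixels"],(.6335,.1516,-.66)); print(q["p"],q["box"],x[:2],np.degrees(x[2]),i)
s=ctrl.read_state(); print(s["force"],s["tool_pos"]); go(.5003,.0605,.17,134.2,s)
```

```text
0.74 [230.8, 198.4, 324.3, 289.2] [0.63410835 0.15184052] -39.40058213642745 0.740721412766668
[-1.94419711  1.02461952  4.86028556] [0.63415874 0.15082787 0.02950636]
shift [ -65.8 -147.4 -140.6] rot [  0.    0.  -34.2] cur [0.6342 0.1508 0.0295] [180.   0. 100.] open 0.252 t 23.53
```

View pics/w17.png

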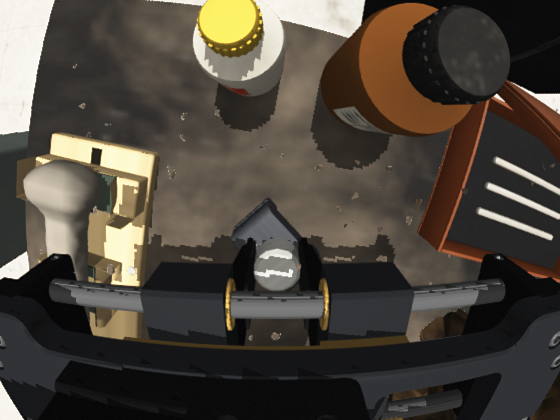

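Request:
arm_command(
  commands=[0,0,-20,0,0,0,0,0,0,-50,0,0,0,0,0,0,-85,0,0,0,0,0,0,-120,0,0,0,0,0,0,-141,0,0,0,0,-11,-25,-141,0,0,-6,0,-22,-50,-141,0,0,-12,0,-33,-75,-141,0,0,-18,0,-44,-100,-141,0,0,-24,0,-55,-125,-141,0,0,-30,0,-65.8,-147.4,-141,0,0,-34.5,0,-65.8,-147.4,-141,0,0,-34.5,0,-65.8,-147.4,-141,0,0,-34.5,0],
)

```text
t: 24.62
tool_pos: [0.4989, 0.06, 0.1685]
tool_rot: [-3.141, -0.001, 2.345]
force: [-0.4, -0.2, -3.0]
opening: 0.253
```

Run:
```python
from fit import *; from plant import ctrl
f=ctrl.grab_frame("wrist"); cv2.imwrite("pics/w18.png",f["color"])
s=ctrl.read_state(); print(s["force"],s["tool_pos"]); go(.5005,.0605,.077,134.5,s)
f=ctrl.grab_frame("scene"); cv2.imwrite("pics/s18.png",cv2.resize(f["color"][130:290,180:390],None,fx=3.7,fy=3.7))
```

```text
[ 0.31217166  0.22557693 -3.0690079 ] [0.49974174 0.06041265 0.16894927]
shift [-0.5  0.6 91.9] rot [ 0.  -0.  -0.1] cur [0.4997 0.0604 0.1689] [180.   -0.  134.4] open 0.249 t 24.67
```

View pics/w18.png

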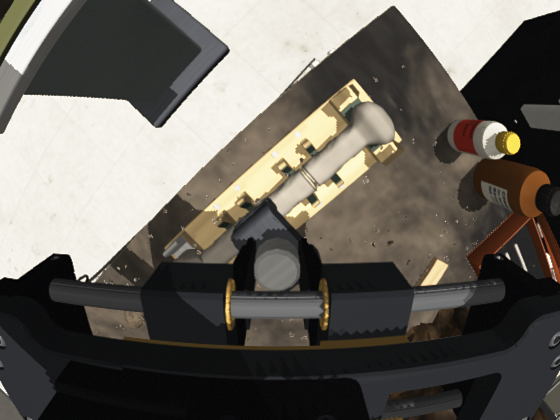

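View pics/s18.png

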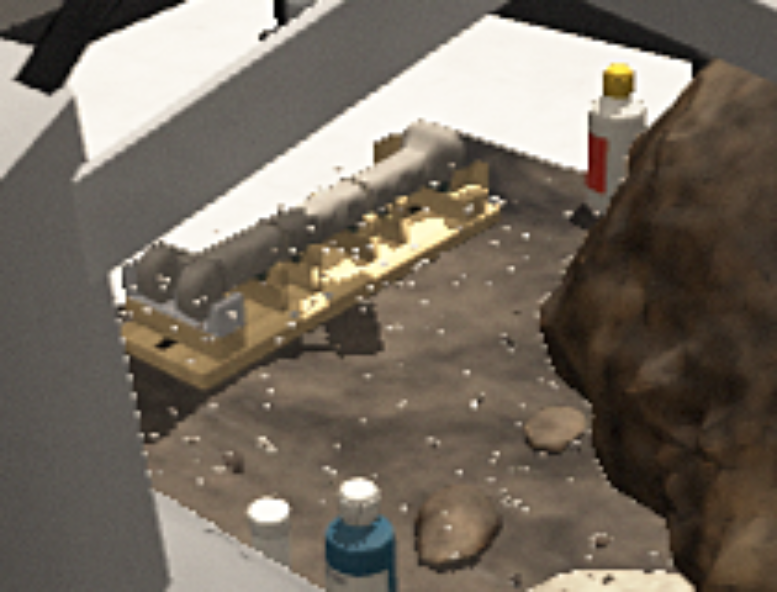

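Request:
arm_command(
  commands=[-0.5,0.5,25,0,0,0,0,-0.5,0.5,45,0,0,0,0,-0.5,0.5,60,0,0,0,0,-0.5,0.5,70,0,0,0,0,-0.5,0.5,78,0,0,0,0,-0.5,0.5,84,0,0,0,0,-0.5,0.5,88,0,0,0,0,-0.5,0.5,91,0,0,0,0,-0.5,0.5,92,0,0,0,0,-0.5,0.5,92,0,0,0,0,-0.5,0.5,92,0,0,0,0],
)

```text
t: 25.63
tool_pos: [0.5012, 0.0604, 0.0783]
tool_rot: [3.141, 0.001, 2.347]
force: [-0.4, 0.1, -2.6]
opening: 0.253
```

Run:
```python
from fit import *; from plant import ctrl
f=ctrl.grab_frame("wrist"); cv2.imwrite("pics/w19.png",f["color"])
s=ctrl.read_state(); print(s["force"],s["tool_pos"])
f=ctrl.grab_frame("scene"); cv2.imwrite("pics/s19.png",cv2.resize(f["color"][130:290,180:390],None,fx=3.7,fy=3.7))
```

```text
[-0.41783942 -0.05020243 -2.68013576] [0.50117869 0.06040663 0.07831476]
```

View pics/w19.png

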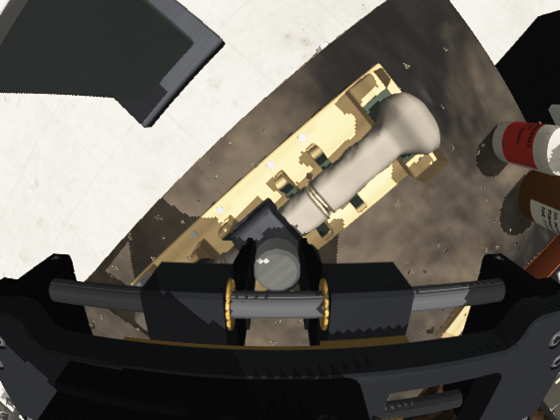

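View pics/s19.png

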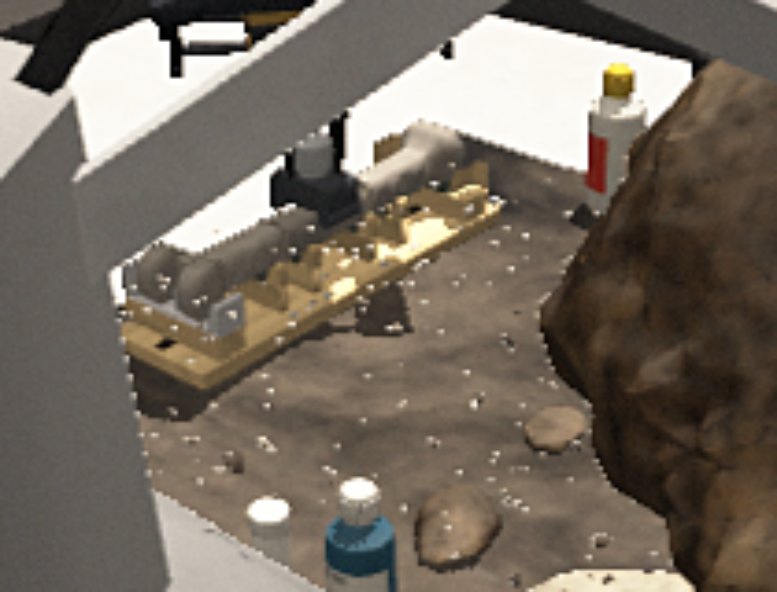

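Request:
arm_command(
  commands=[0,0,1,0,0,0,0,0,0,2,0,0,0,0,0,0,2,0,0,0,0,0,0,2,0,0,0,0],
)

```text
t: 26.07
tool_pos: [0.5008, 0.0604, 0.0758]
tool_rot: [3.141, 0.0, 2.347]
force: [0.2, -0.3, -2.5]
opening: 0.25
```

Request:
arm_command(
  commands=[0,0,0.5,0,0,0,0,0,0,1,0,0,0,0,0,0,1,0,0,0,0,0,0,1,0,0,0,0],
)

```text
t: 26.4
tool_pos: [0.5014, 0.0603, 0.0757]
tool_rot: [3.141, 0.001, 2.347]
force: [-1.9, -0.9, 5.0]
opening: 0.25
```

Request:
arm_command(
  commands=[0,0,0.5,0,0,0,0.3,0,0,0.5,0,0,0,0.4,0,0,0.5,0,0,0,0.45,0,0,0.5,0,0,0,0.45,0,0,0.5,0,0,0,0.45,0,0,-15,0,0,0,0.45,0,0,-40,0,0,0,0.45,0,0,-75,0,0,0,0.45,0,0,-110,0,0,0,0.45,0,0,-110,0,0,0,0.45],
)

```text
t: 27.23
tool_pos: [0.505, 0.0606, 0.1929]
tool_rot: [3.132, 0.009, 2.347]
force: [1.3, -0.5, 1.5]
opening: 0.447
```

Run:
```python
from fit import *; from plant import ctrl
f=ctrl.grab_frame("wrist"); cv2.imwrite("pics/w20.png",f["color"])
for q in ctrl.silhouettes("saddle_weight_knob",f)[:1]:
    x,i=fit(f,"saddle_weight_knob",q["pixels"],(.5005,.0605,-.07),z0=.046); print(q["p"],x[:2],np.degrees(x[2]),i)
s=ctrl.read_state(); print(s["tool_pos"]); go(.40,.02,.22,134,s); go(.485,-.075,.21,86,s)
f=ctrl.grab_frame("scene"); cv2.imwrite("pics/s20.png",cv2.resize(f["color"][130:290,180:390],None,fx=3.7,fy=3.7))
```

```text
0.92 [0.49961643 0.06114395] -3.1782657484274788 0.9651978515839088
[0.50194451 0.06049294 0.18673515]
shift [  42.4 -101.   -33.7] rot [0.2 0.2 0.5] cur [0.5019 0.0605 0.1867] [179.8   0.2 134.5] open 0.452 t 27.33
shift [ -84.9 -106.9  -23.4] rot [ 0.2  0.1 48.5] cur [0.5019 0.0605 0.1867] [179.8   0.2 134.5] open 0.452 t 27.33
```

View pics/w20.png

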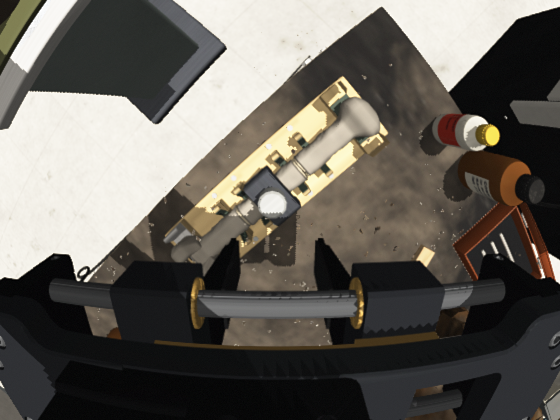

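View pics/s20.png

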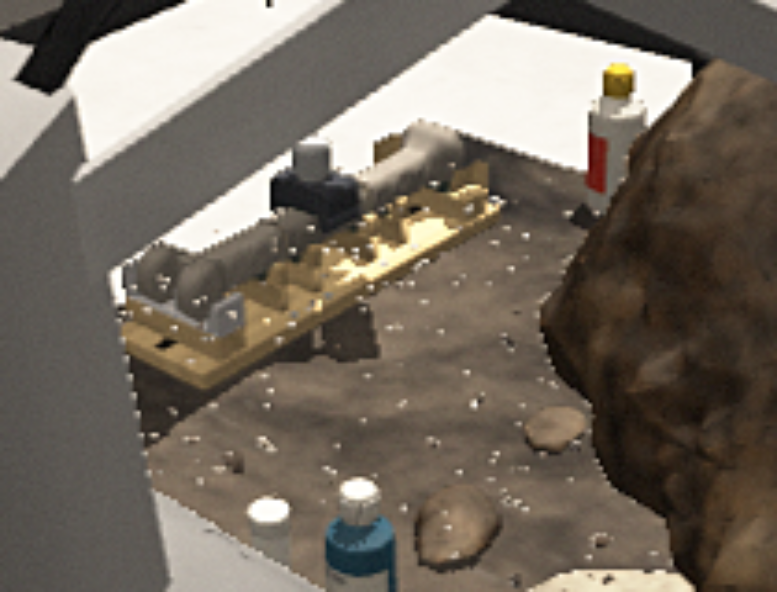

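Request:
arm_command(
  commands=[-14,-18,-5,0,0,7,0.45,-28,-36,-10,0,0,14,0.45,-42,-54,-15,0,0,21,0.45,-56,-72,-20,0,0,28,0.45,-70,-90,-22,0,0,35,0.45,-85,-107,-23,0,0,42,0.45,-90,-120,-23,0,0,48,0.45,-90,-120,-23,0,0,48,0.45,-90,-120,-23,0,0,48,0.45,-90,-120,-23,0,0,48,0.45],
)

```text
t: 28.22
tool_pos: [0.4775, -0.0872, 0.2062]
tool_rot: [-3.139, -0.001, 1.511]
force: [-0.3, -0.1, 0.0]
opening: 0.45
```

Run:
```python
from look import *
f=cradle_view(["shaft_piece_mid","head_piece_mid","knuckle_piece_mid"],"pics/w21.png")
for q in ctrl.silhouettes("saddle_weight_knob",f)[:1]:
    x,i=fit(f,"saddle_weight_knob",q["pixels"],(.5005,.0605,-.07),z0=.046); print(q["p"],x[:2],np.degrees(x[2]),i)
s=ctrl.read_state(); print(s["tool_pos"],s["force"])
```

```text
wrist shaft_piece_mid 0.63 cradle x,y mm 0.3 1.6 dyaw 0.3 iou 0.483
wrist head_piece_mid 0.71 cradle x,y mm 2.3 90.7 dyaw -1.8 iou 0.952
wrist knuckle_piece_mid 0.64 cradle x,y mm -0.3 -82.6 dyaw 181.0 iou 0.859
28.4167
0.82 [0.50071773 0.06188217] -2.6874363013195453 0.9308771336826094
[ 0.47819575 -0.08714388  0.20746716] [-0.13994466  0.47510901 -0.32999204]
```

View pics/w21.png

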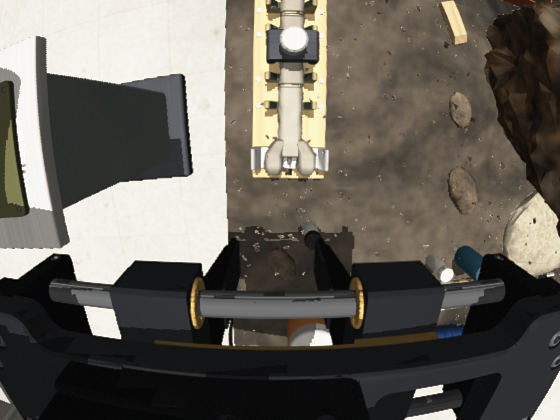

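Run:
```python
from plant import ctrl
print(ctrl.hand_in())
```

```text
the job is handed in; nothing more can be done
None
```

All three bone pieces are bedded in the cradle and the steel weight sits astride the middle of the shaft. I handed the job in at about 28.4 s of the 115 s. I laid the shaft first, then the ball end in the cup, then the knuckle end with the tongue in its groove. The weight went on last, with the gripper clear before handing in.

**Last checks, measured from the camera fits in the cradle's own frame:**

| Piece | Off-centre across | Position along | Nominal along |
|---|---|---|---|
| Shaft | about 0.5–1 mm | about 1 mm | 0 mm |
| Ball end | about 0 mm | +86 mm | +85 mm |
| Knuckle end | about 0 mm | −82.6 mm | −85 mm |
| Weight | about 1 mm | about 1 mm from mid-shaft | mid-shaft |

- **Alignment:** The weight's turn was within about 1.5° of the bone. The pieces looked level and in line in the scene view.
- **Gaps:** The broken faces come out roughly 2–4 mm apart.
- **Vials:** The black-capped vial was upright in the last wrist picture. The white-capped one was upright in the last scene picture, taken after the weight was set.

**One reading disagreed:** the final picture put the ball end at +90.7 mm along, 2.3 mm off-centre and 1.8° turned. It was partly out of the frame there, so I trusted the earlier full view. In the same picture the weight hid most of the shaft, so that shaft fit was poor (overlap 0.48).

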